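# Unload the carving jig and box the toy boats

### The arm

A 7-joint arm with a two-finger parallel gripper is mounted at the origin on the work surface. World frame = base frame: x ahead of the robot, y to its left, z up, the work surface at z = 0. Lengths are in m, angles in rad, forces in N, time in s.
With the tool pointing down it reaches from about 0.425 to 0.95 m from the base axis. Payload 16.7 kg.
Tool frame: the origin (TCP) lies midway between the tips of the shut fingers; the grasp point (between the pads) lies 19 mm behind it (arm.grip_point_offset is the distance from the TCP to the grasp point, in m); z points along the fingers, y is the direction in which the jaws open and shut (so a half turn about z gives the same grasp; the last joint's range is limited). The gripper opens to 94 mm and grips with 3 to 60 N. Pads are 16 mm wide; open, the fingers measure 119 mm over their backs; the gripper's body (75 mm by 177 mm) begins 78 mm behind the grasp point.
Start: joints at [-1.345, 0.426, 0.074, 1.606, -0.034, 1.111, -0.067], TCP at [0.248, 0.628, 0.172] pointing down, gripper open.
Joint ranges: [-2.85, 2.85], [-0.5, 2.14], [-1.23, 1.37], [0.21, 2.46], [-1.02, 4.16], [0.16, 2.05], [-2.73, 2.73]. Speed limits (rad/s): [1.89, 1.89, 2.39, 2.39, 3.01, 3.01, 3.01].

### API

Orientations are given as a rotation vector (axis times angle).
In Python, from plant import arm gives the robot as it stands.
- The arm moves only by the tool carry_out, never from a script. Its argument "series" is a list of rows, each a list of 7 numbers: the shift along the tool's x, y, z in cm, then the turn, a rotation vector about the tool's x, y, z in rad, then the finger opening in cm, from 0 to 9.4. In form: [[x, y, z, rx, ry, rz, hand], ...]. A call has 1 to 12 rows; each row shifts and turns the pose as measured when the row begins, along the tool's axes as they then stand; what a row does not reach is not made up. A row lasts 1/8 s, in which the tool goes at most 62.5 mm and 10.7 degrees, less where a joint would pass 70% of its speed; a pose out of reach is approached as far as the arm can. A call with a gripper value outside its range is refused whole. The fingers move at their own pace and stop on an object; "grip_force" is the grip in N (left out, the last holds). Time passes only in rows, so rows that do not move let the fingers close. It gives the time, the measured TCP pose, the force and the opening at its end, in the units of the state.
- arm.sense(): the state, without advancing time (a new reading comes with each control period).
- arm.read_camera(name): name is "scene" or "top" or "wrist"; returns a dict with "pixels" (400x640x3 uint8, red, green, blue), "fx", "fy", "cx", "cy" (pixels), "view" (4x4, takes a point from world to camera coordinates). Camera axes: x right, y down, z forward; pixel columns grow to the right and rows downward; lengths in m; the calibration is good to about 2 mm. A picture is of the moment at which its call begins. There is no depth.
- arm.job_done(): hands the job in, once; it reports no verdict.
The state is a dict: "t": time; "joint_positions": joint angles; "qd": joint speeds; "joint_torque": joint torques, N m; "eef_pos": TCP position; "ee_rot": TCP orientation; "contact_force": force on the tool from outside, world axes, zero at the start; "torque": the same for the moment, N m; "gripper_width": opening from 0.0 (shut) to 1.0 (fully open).
Only numpy, scipy, OpenCV 4.12 (cv2) and the standard library are available. Lean on these libraries where they do the work, as an engineer would, in place of code of your own. Each camera call takes 0.05 s, during which the arm holds its last target. There are 200 camera calls.

### The job

Push every toy boat up out of its nest in the carving jig with that nest's ejector key, then lift the boats out and lay them all in the plywood box. When all are in, put the lid in the box's mouth and press it down until it is fully home, flush with the rim. Leave the jig ready for the next boats, with all ejector pads pushed back down (keys up level), and do not disturb the jar, mallet or spoon.

Things in the scene. Friction and masses are not known exactly. Their poses are not given: they have to be found in the camera images.
- jig: Fixed beech carving jig, a block 124 (x) x 264 (y) mm, flat top 66 mm above the table. Origin: centre of its footprint at table height; z up. Four open-topped nests in a row along its y axis, each 87 (x) x 40-41 (y) mm and 24 mm deep, centres at y = +93, +31, -31, -93 mm (nests 0, 1, 2, 3), x = 0. Four ejector keys stick out of its -x face.
- nest0 (a point): Centre of the floor of nest 0 (42 mm above the table, 24 mm below the jig's top). Most of the nest's floor middle is an ejector pad, 44 x 30 mm aluminium, 1 mm below the floor at rest.
- nest1 (a point): Centre of the floor of nest 1 (42 mm above the table, 24 mm below the jig's top). Most of the nest's floor middle is an ejector pad, 44 x 30 mm aluminium, 1 mm below the floor at rest.
- nest2 (a point): Centre of the floor of nest 2 (42 mm above the table, 24 mm below the jig's top). Most of the nest's floor middle is an ejector pad, 44 x 30 mm aluminium, 1 mm below the floor at rest.
- nest3 (a point): Centre of the floor of nest 3 (42 mm above the table, 24 mm below the jig's top). Most of the nest's floor middle is an ejector pad, 44 x 30 mm aluminium, 1 mm below the floor at rest.
- key0 (a joint): Ejector key of nest 0, rad: 0 = level at rest, grows to 0.42 as its outer end is pressed down. A linkage raises the pad of nest 0 by 45 mm per rad (19 mm at the stop). It turns about the jig's y axis at x = -62 mm, z = 47 mm. Friction (0.25 N m: about 4-5 N at the outer end) keeps key and pad wherever they are left; pressing the pad down from above (about 6 N) brings the key back up to 0.
- key1 (a joint): Ejector key of nest 1, rad: 0 = level at rest, grows to 0.42 as its outer end is pressed down. A linkage raises the pad of nest 1 by 45 mm per rad (19 mm at the stop). It turns about the jig's y axis at x = -62 mm, z = 47 mm. Friction (0.25 N m: about 4-5 N at the outer end) keeps key and pad wherever they are left; pressing the pad down from above (about 6 N) brings the key back up to 0.
- key2 (a joint): Ejector key of nest 2, rad: 0 = level at rest, grows to 0.42 as its outer end is pressed down. A linkage raises the pad of nest 2 by 45 mm per rad (19 mm at the stop). It turns about the jig's y axis at x = -62 mm, z = 47 mm. Friction (0.25 N m: about 4-5 N at the outer end) keeps key and pad wherever they are left; pressing the pad down from above (about 6 N) brings the key back up to 0.
- key3 (a joint): Ejector key of nest 3, rad: 0 = level at rest, grows to 0.42 as its outer end is pressed down. A linkage raises the pad of nest 3 by 45 mm per rad (19 mm at the stop). It turns about the jig's y axis at x = -62 mm, z = 47 mm. Friction (0.25 N m: about 4-5 N at the outer end) keeps key and pad wherever they are left; pressing the pad down from above (about 6 N) brings the key back up to 0.
- press0 (a point): Point to press on key 0: top face of its black paddle (50 x 32 mm), 58 mm out (-x of jig) from the key's hinge and 52 mm above the table at rest. Moves with the key.
- press1 (a point): Point to press on key 1: top face of its black paddle (50 x 32 mm), 58 mm out (-x of jig) from the key's hinge and 52 mm above the table at rest. Moves with the key.
- press2 (a point): Point to press on key 2: top face of its black paddle (50 x 32 mm), 58 mm out (-x of jig) from the key's hinge and 52 mm above the table at rest. Moves with the key.
- press3 (a point): Point to press on key 3: top face of its black paddle (50 x 32 mm), 58 mm out (-x of jig) from the key's hinge and 52 mm above the table at rest. Moves with the key.
- boat0: Carved pale wooden toy boat, 84 long (x, pointed bow at +x) x 36 wide (y) x 24 mm high (z), straight sides, flat bottom and deck, about 70 g. Origin: middle of its underside. If present it starts sunk in nest 0, deck flush with the jig's top and long axis along the jig's x; it cannot be gripped until it is pushed up. 3 or 4 of the four boats are present.
- boat1: Carved pale wooden toy boat, 84 long (x, pointed bow at +x) x 36 wide (y) x 24 mm high (z), straight sides, flat bottom and deck, about 70 g. Origin: middle of its underside. If present it starts sunk in nest 1, deck flush with the jig's top and long axis along the jig's x; it cannot be gripped until it is pushed up. 3 or 4 of the four boats are present.
- boat2: Carved pale wooden toy boat, 84 long (x, pointed bow at +x) x 36 wide (y) x 24 mm high (z), straight sides, flat bottom and deck, about 70 g. Origin: middle of its underside. If present it starts sunk in nest 2, deck flush with the jig's top and long axis along the jig's x; it cannot be gripped until it is pushed up. 3 or 4 of the four boats are present.
- boat3: Carved pale wooden toy boat, 84 long (x, pointed bow at +x) x 36 wide (y) x 24 mm high (z), straight sides, flat bottom and deck, about 70 g. Origin: middle of its underside. If present it starts sunk in nest 3, deck flush with the jig's top and long axis along the jig's x; it cannot be gripped until it is pushed up. 3 or 4 of the four boats are present.
- box: Fixed open plywood box, outside 262 (x) x 124 (y) x 72 mm high, walls and floor 6 mm (inside 250 x 112). Origin: centre of its footprint at table height; z up. A cork ledge 8 mm wide runs along each of the two short ends of the mouth (so 234 x 112 mm clear between them).
- ledge (a joint): How far (m) the pair of cork ledges has been pushed down: 0 = ledge tops 4 mm below the rim, 0.008 = fully down, 12 mm below the rim. They sink together under about 9-10 N and stay where pushed (a tight push fit for the lid). The lid's own weight does not move them.
- lid_home (a point): Where the lid's origin is when the lid is fully home: in the middle of the box, 60 mm above the table. The box's long axis is x.
- lid: Loose plywood lid, a slab 244 (x) x 106 (y) x 12 mm with a dark wooden grip bar on top, 70 (x) x 20 (y) x 26 mm high, top of bar 38 mm above the lid's underside; about 0.2 kg. Origin: centre of its underside. It drops into the box's mouth with 3 mm play all round and rests on the ledges 8 mm proud of the rim; pressed home its slab is flush with the rim.
- varnish: Bystander: closed jar, 64 mm across, 85 mm high. Origin: centre of underside.
- mallet: Bystander: mallet with a black head, about 260 mm long, lying on the table beyond the work. Origin: under its middle.
- spoon: Bystander: wooden spoon, about 200 mm long, lying on the table to the left of the work. Origin: under its middle.
Not all that is in view belongs to the job. What is shaped like the boat0 but blue or red is not meant.

How it is judged:
On the way, in this order (a step that is already met when the one before it is completed fails the run):
1. a boat has been pushed up in its nest by its ejector key (((value of joint key0 above 0.22 rad and z of boat0 in the frame of nest0 above 0.009 m and horizontal distance between boat0 and nest0 below 0.02 m) or (value of joint key1 above 0.22 rad and z of boat1 in the frame of nest1 above 0.009 m and horizontal distance between boat1 and nest1 below 0.02 m) or (value of joint key2 above 0.22 rad and z of boat2 in the frame of nest2 above 0.009 m and horizontal distance between boat2 and nest2 below 0.02 m) or (value of joint key3 above 0.22 rad and z of boat3 in the frame of nest3 above 0.009 m and horizontal distance between boat3 and nest3 below 0.02 m))), for 0.1 s.
2. all boats that are present lie in the box (x of boat0 in the frame of box between -0.125 and 0.125 m and y of boat0 in the frame of box between -0.056 and 0.056 m and z of boat0 in the frame of box between 0 and 0.055 m and x of boat1 in the frame of box between -0.125 and 0.125 m and y of boat1 in the frame of box between -0.056 and 0.056 m and z of boat1 in the frame of box between 0 and 0.055 m and x of boat2 in the frame of box between -0.125 and 0.125 m and y of boat2 in the frame of box between -0.056 and 0.056 m and z of boat2 in the frame of box between 0 and 0.055 m and x of boat3 in the frame of box between -0.125 and 0.125 m and y of boat3 in the frame of box between -0.056 and 0.056 m and z of boat3 in the frame of box between 0 and 0.055 m), for 0.2 s.
3. the lid has been pressed fully home in the box's mouth (value of joint ledge above 0.006 m and distance between lid and lid_home below 0.008 m and angle between lid's own z axis and vertical below 0.06 rad), for 0.2 s.
At the end, for the whole second after the job is handed in: All boats present are inside the box; the lid is fully home (ledges at least 6 mm down, lid origin within 8 mm of lid_home, tilt under 0.06 rad) and at rest; all four keys are back within 0.09 rad of level (all of step 2 and all of step 3 and value of joint each of key0, key1, key2, key3 below 0.09 rad and linear speed of lid below 0.02 m/s and linear speed of each of boat0, boat1, boat2, boat3 below 0.03 m/s); the robot touches nothing.
It fails at once if the varnish is disturbed (moved over 30 mm) (distance of varnish from where it was at the start of the episode above 0.03 m).
It fails at once if the mallet is disturbed (moved over 30 mm) (distance of mallet from where it was at the start of the episode above 0.03 m).
It fails at once if the spoon is disturbed (moved over 30 mm) (distance of spoon from where it was at the start of the episode above 0.03 m).
Of boat0, boat1, boat2, boat3 only 3 to 4 are there at a start; the rules pass over those that are not, and their reading is None.
At some moment in a run one of lid may be knocked a few centimetres aside while the robot is not near it.
Once in a run the grip may slacken for a moment while it holds something.
It also fails if it takes over 208 s, if anything falls off the work surface, if the arm or the gripper's body presses on something with over 40 N, if the wrist force passes 120 N, or if a joint passes its speed limit or range.

## Working session

There is one attempt and no reset: what is moved stays moved. The work goes in short steps, Python scripts to look and compute and a tool call to move; the robot and the scene stay as the last step left them, time stands still between calls to the robot, and variables do not carry over. Pictures are saved under pics/ and viewed, about 12 in all and at most 16, crops included, and the job is handed in when it is done.

Besides the shell and the picture viewer there is one more tool, called after "Call:" as name(argument=value, ...), one argument or row to a line, values as JSON. carry_out: Moves the arm, as the interface text tells. Its arguments: {"type":"object","properties":{"series":{"type":"array","items":{"type":"array","items":{"type":"number"}}},"grip_force":{"type":"number"}},"required":["series"]}

```bash
ls; mkdir -p pics; python3 - <<'E'
from plant import arm
import cv2,numpy as np
s=arm.sense();print(s)
for n in("scene","top"):
    c=arm.read_camera(n);cv2.imwrite(f"pics/{n}0.png",c["pixels"][:,:,::-1]);print(n,c["fx"],c["cx"],c["cy"],np.round(c["view"],3).tolist())
E
```

```text
pics
{'t': 0.0, 'joint_positions': array([-1.3444675 ,  0.42669864,  0.07387825,  1.60663789, -0.03410855,
        1.11082157, -0.0671169 ]), 'qd': array([ 6.23507582e-04,  7.10911932e-04,  3.63865868e-04, -2.13239226e-03,
        2.82341730e-05,  6.87571931e-04,  4.35355688e-04]), 'joint_torque': array([ 9.49153509e-04, -9.35823441e+01,  3.66702408e+00, -4.54196692e+01,
       -4.88340890e-02,  2.00567330e-02,  1.11757945e-04]), 'eef_pos': array([0.24761634, 0.62739685, 0.17138511]), 'ee_rot': array([-5.86975369e-01, -3.08611988e+00,  2.03705454e-03]), 'contact_force': array([ 0.58789919, -0.50838853,  0.53026151]), 'torque': array([-0.02736621, -0.00459273, -0.03276812]), 'gripper_width': 1.0025782303001327}
scene 437.5948974183891 317.4526550522134 200.11928877298902 [[-0.868, 0.496, 0.016, 0.487], [0.277, 0.511, -0.814, -0.089], [-0.412, -0.702, -0.581, 1.534], [0.0, 0.0, 0.0, 1.0]]
top 368.35908493647867 327.02217217729145 200.3257807032684 [[0.004, -1.0, -0.005, 0.002], [-0.994, -0.004, -0.107, 0.571], [0.107, 0.005, -0.994, 1.176], [0.0, 0.0, 0.0, 1.0]]
```

View pics/top0.png

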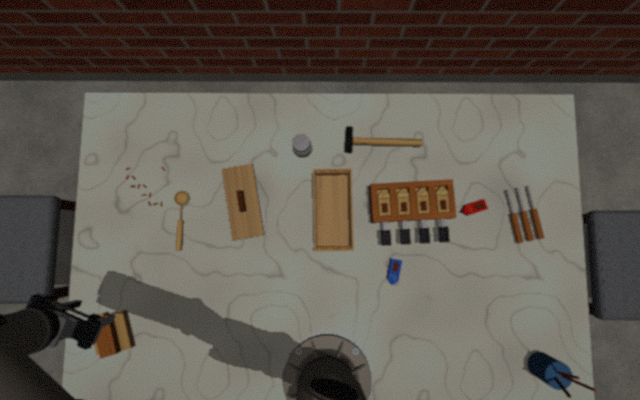

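View pics/scene0.png

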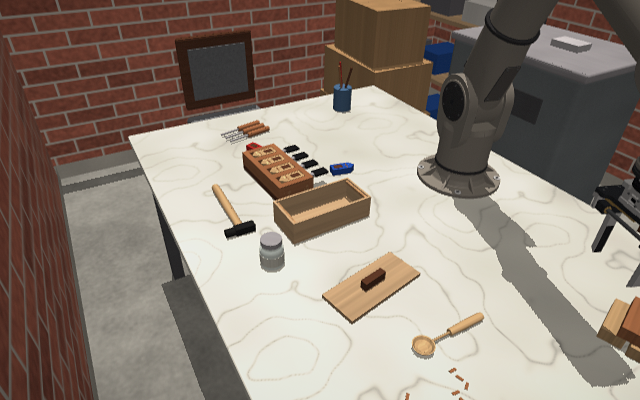

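```bash
cat > h.py <<'E'
import numpy as np,cv2
from plant import arm
def pix2w(c,u,v,z):
    V=np.array(c["view"]);R,t=V[:3,:3],V[:3,3]
    d=R.T@np.array([(u-c["cx"])/c["fx"],(v-c["cy"])/c["fy"],1]);o=-R.T@t
    return o+d*(z-o[2])/d[2]
def w2pix(c,p):
    q=np.array(c["view"])@np.append(p,1);return c["fx"]*q[0]/q[2]+c["cx"],c["fy"]*q[1]/q[2]+c["cy"]
def crop(c,f,u0,u1,v0,v1,k):
    cv2.imwrite(f,cv2.resize(c["pixels"][v0:v1,u0:u1,::-1],None,fx=k,fy=k,interpolation=cv2.INTER_CUBIC))
E
python3 - <<'E'
from h import *
c=arm.read_camera("top");a=c["pixels"]
t=np.vstack([cv2.resize(a[160:285,300:492,::-1],None,fx=4,fy=4,interpolation=3)])
cv2.imwrite("pics/c1.png",t)
b=cv2.resize(a[120:270,215:365,::-1],None,fx=4,fy=4,interpolation=3);cv2.imwrite("pics/c2.png",b)
E
```

```text
(no output)
```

View pics/c1.png

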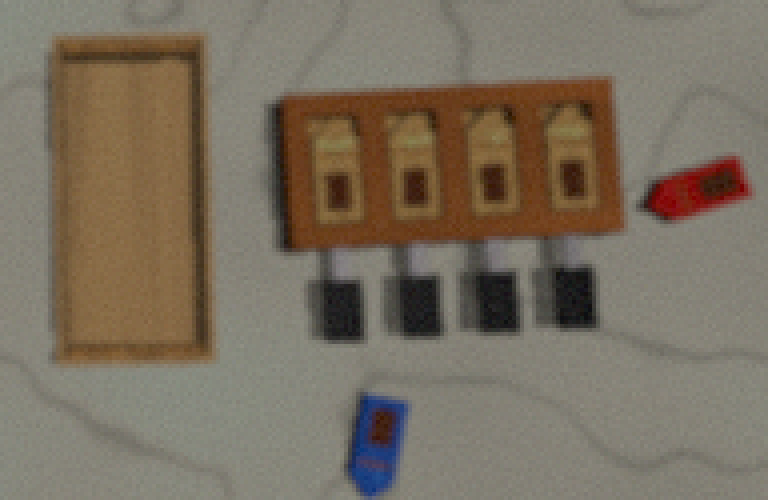

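View pics/c2.png

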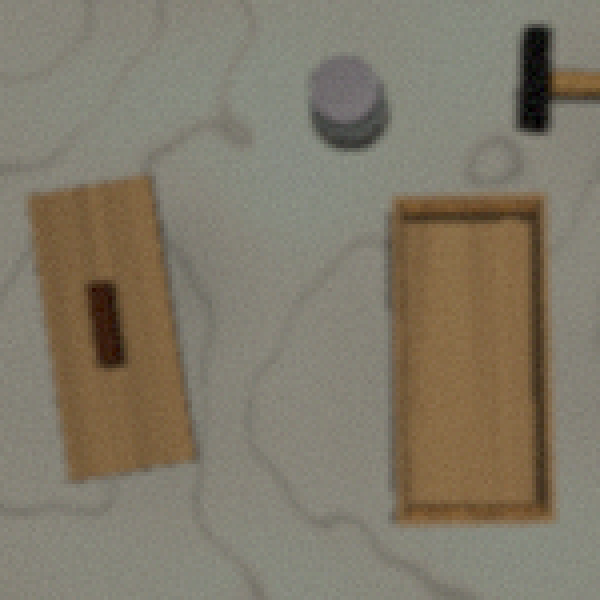

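```bash
python3 - <<'E'
from h import *
c=arm.read_camera("top")
def rect(n,pts,o,z):
    w=np.array([pix2w(c,o[0]+(u-1.5)/4,o[1]+(v-1.5)/4,z) for u,v in pts])  # TL,TR,BR,BL
    up=(w[0]+w[1]-w[2]-w[3])/2; lf=(w[0]+w[3]-w[1]-w[2])/2
    print(n,w.mean(0).round(4),"len",np.linalg.norm(up).round(4),np.linalg.norm(lf).round(4),"yaw",np.arctan2(up[1],up[0]).round(4),np.arctan2(-lf[0],lf[1]).round(4))
rect("jig",[(283,97),(611,78),(624,229),(292,249)],(300,160),.066)
rect("box",[(55,38),(205,35),(213,356),(58,361)],(300,160),.072)
rect("box",[(392,198),(544,196),(553,520),(397,523)],(215,120),.072)
rect("lid",[(28,195),(150,177),(195,460),(70,481)],(215,120),.012)
for n,u,v in [("p0",341,310),("p1",416,305),("p2",496,302),("p3",574,298)]: print(n,pix2w(c,300+(u-1.5)/4,160+(v-1.5)/4,.052).round(4))
s=arm.sense();from scipy.spatial.transform import Rotation as R
print(R.from_rotvec(s["ee_rot"]).as_matrix().round(3))
w=arm.read_camera("wrist");print(w["fx"],w["cx"],w["cy"],(np.array(w["view"]) @ np.block([[R.from_rotvec(s["ee_rot"]).as_matrix(),s["eef_pos"][:,None]],[0,0,0,1]])).round(3))
E
```

```text
jig [ 0.5681 -0.2687  0.066 ] len 0.1211 0.2626 yaw 0.0513 0.0629
box [ 0.5405 -0.0148  0.072 ] len 0.2549 0.1203 yaw 0.0195 0.0299
box [ 0.5392 -0.0138  0.072 ] len 0.2568 0.1215 yaw 0.024 0.0199
lid [0.5686 0.2861 0.012 ] len 0.2418 0.1038 yaw 0.1792 0.1613
p0 [ 0.4516 -0.1809  0.052 ]
p1 [ 0.4558 -0.2405  0.052 ]
p2 [ 0.4584 -0.3042  0.052 ]
p3 [ 0.4618 -0.3662  0.052 ]
[[-0.93   0.367 -0.   ]
 [ 0.367  0.93  -0.001]
 [-0.    -0.001 -1.   ]]
282.1512044286597 315.7879636140047 195.89987154099532 [[ 0.001  1.     0.001  0.001]
 [-0.971  0.001 -0.239  0.016]
 [-0.239 -0.     0.971  0.224]
 [ 0.     0.     0.     1.   ]]
```

```bash
cat >> h.py <<'E'
from scipy.spatial.transform import Rotation as Rot
JIG=np.array([.5681,-.2687]);JY=.059;BOX=np.array([.540,-.0143]);BY=.023
def rz(a): return np.array([[np.cos(a),-np.sin(a)],[np.sin(a),np.cos(a)]])
def jig(x,y): return JIG+rz(JY)@[x,y]
def box(x,y): return BOX+rz(BY)@[x,y]
def plan(wps,step=.045,sr=.15):
    """wps: (x,y,z,angle of tool y in world [rad],hand cm[,step]). prints rows from current pose"""
    s=arm.sense();T=Rot.from_rotvec(s["ee_rot"]);p=np.array(s["eef_pos"]);rows=[]
    for w in wps:
        tgt=np.array(w[:3]);a=w[3];st=w[5] if len(w)>5 else step
        ty=np.array([np.cos(a),np.sin(a),0]);tz=np.array([0,0,-1.]);G=Rot.from_matrix(np.c_[np.cross(ty,tz),ty,tz])
        n=int(max(1,np.ceil(np.linalg.norm(tgt-p)/st),np.ceil((T.inv()*G).magnitude()/sr)))
        for i in range(n):
            sh=np.round(T.inv().apply((tgt-p)/(n-i))*100,1);tr=np.round((T.inv()*G).as_rotvec()/(n-i),2)
            rows.append([*sh,*tr,w[4]]);p=p+T.apply(sh/100);T=T*Rot.from_rotvec(tr)
    for i in range(0,len(rows),12): print("["+",".join("["+",".join(f"{x:g}" for x in np.array(r)+0.)+"]" for r in rows[i:i+12])+"]")
def st():
    s=arm.sense();T=Rot.from_rotvec(s["ee_rot"]).as_matrix()
    print("t %.2f"%s["t"],s["eef_pos"].round(4),"yang",np.arctan2(T[1,1],T[0,1]).round(3),"tilt",np.arccos(-T[2,2]).round(3),"F",s["contact_force"].round(1),"w",(s["gripper_width"]*94).round(1),"q",s["joint_positions"].round(2))
E
python3 - <<'E'
from h import *
A=JY-np.pi/2
for k,y in enumerate([.093,.031,-.031,-.093]): print(jig(-.120,y),jig(0,y))
p=jig(-.118,.093)
plan([(.45,.45,.2,.5,0),(.57,.15,.2,-.5,0),(p[0]+.02,p[1],.15,A,0),(*p,.065,A,0)])
E
```

```text
[ 0.44282498 -0.18293771] [ 0.56261618 -0.17586182]
[ 0.44648086 -0.24482983] [ 0.56627206 -0.23775394]
[ 0.45013674 -0.30672195] [ 0.56992794 -0.29964606]
[ 0.45379262 -0.36861407] [ 0.57358382 -0.36153818]
[[-3.6,-1.3,-0.4,0,0,0.1,0],[-3.7,-0.9,-0.4,0,0,0.1,0],[-3.8,-0.6,-0.4,0,0,0.1,0],[-3.9,-0.2,-0.4,0,0,0.1,0],[-3.8,0.2,-0.4,0,0,0.1,0],[-3.8,0.6,-0.4,0,0,0.1,0],[-3.7,1,-0.4,0,0,0.09,0],[-4,-0.5,0,0,0,0.13,0],[-4,0,0,0,0,0.12,0],[-4,0.5,0,0,0,0.13,0],[-3.9,1,0,0,0,0.12,0],[-3.8,1.5,0,0,0,0.13,0]]
[[-3.5,2,0,0,0,0.12,0],[-3.3,2.4,0,0,0,0.13,0],[-2.9,2.8,0,0,0,0.12,0],[-4.3,0.8,0.6,0,0,0.13,0],[-4.1,1.4,0.6,0,0,0.13,0],[-3.9,1.9,0.6,0,0,0.13,0],[-3.7,2.4,0.6,0,0,0.13,0],[-3.3,2.8,0.7,0,0,0.12,0],[-3,3.2,0.6,0,0,0.13,0],[-2.5,3.6,0.7,0,0,0.12,0],[-2.1,3.9,0.6,0,0,0.13,0],[-1,-0.1,4.3,0,0,0,0]]
[[-1,0,4.2,0,0,0,0]]
```

Call:
carry_out(
  series=[
    [-3.6, -1.3, -0.4, 0, 0, 0.1, 0],
    [-3.7, -0.9, -0.4, 0, 0, 0.1, 0],
    [-3.8, -0.6, -0.4, 0, 0, 0.1, 0],
    [-3.9, -0.2, -0.4, 0, 0, 0.1, 0],
    [-3.8, 0.2, -0.4, 0, 0, 0.1, 0],
    [-3.8, 0.6, -0.4, 0, 0, 0.1, 0],
    [-3.7, 1, -0.4, 0, 0, 0.09, 0],
    [-4, -0.5, 0, 0, 0, 0.13, 0],
    [-4, 0, 0, 0, 0, 0.12, 0],
    [-4, 0.5, 0, 0, 0, 0.13, 0],
    [-3.9, 1, 0, 0, 0, 0.12, 0],
    [-3.8, 1.5, 0, 0, 0, 0.13, 0],
  ],
)

```text
t: 1.75
eef_pos: [0.5285, 0.2304, 0.2031]
ee_rot: [-2.443, -1.975, -0.004]
contact_force: [0.5, -0.5, 0.4]
gripper_width: 0.01
```

Call:
carry_out(
  series=[
    [-3.5, 2, 0, 0, 0, 0.12, 0],
    [-3.3, 2.4, 0, 0, 0, 0.13, 0],
    [-2.9, 2.8, 0, 0, 0, 0.12, 0],
    [-4.3, 0.8, 0.2, 0, 0, 0.13, 0],
    [-4.1, 1.4, 0.2, 0, 0, 0.13, 0],
    [-3.9, 1.9, 0.2, 0, 0, 0.13, 0],
    [-3.7, 2.4, 0.2, 0, 0, 0.13, 0],
    [-3.3, 2.8, 0, 0, 0, 0.12, 0],
    [-3, 3.2, 0, 0, 0, 0.13, 0],
    [-2.5, 3.6, 0, 0, 0, 0.12, 0],
    [0, 0, 0, 0, 0, 0, 0],
  ],
)

```text
t: 3.12
eef_pos: [0.4276, -0.1924, 0.196]
ee_rot: [-3.134, -0.002, -0.012]
contact_force: [0.3, 0.6, -0.1]
gripper_width: 0.005
```

```bash
python3 - <<'E'
from h import *
st()
c=arm.read_camera("wrist");crop(c,"pics/w1.png",0,640,0,400,1)
A=JY-np.pi/2;p=jig(-.117,.093)
plan([(*p,.14,A,0),(*p,.065,A,0)])
E
```

```text
Traceback (most recent call last):
  File "h.py", line 29, in st
    print("t %.2f"%s["t"],s["eef_pos"].round(4),"yang",np.arctan2(T[1,1],T[0,1]).round(3),"tilt",np.arccos(-T[2,2]).round(3),"F",s["contact_force"].round(1),"w",(s["gripper_width"]*94).round(1),"q",s["joint_positions"].round(2))
                                                                                                                                                                 ^^^^^^^^^^^^^^^^^^^^^^^^^^^^^
AttributeError: 'float' object has no attribute 'round'
```

```bash
sed -i 's/(s\["gripper_width"\]\*94).round(1)/round(s["gripper_width"]*94,1)/' h.py; python3 - <<'E'
from h import *
st()
c=arm.read_camera("wrist");crop(c,"pics/w1.png",0,640,0,400,1)
A=JY-np.pi/2;p=jig(-.117,.093)
plan([(*p,.14,A,0),(*p,.065,A,0)])
E
```

```text
t 3.12 [ 0.4276 -0.1924  0.196 ] yang -1.57 tilt 0.011 F [ 0.3  0.6 -0.1] w 0.4 q [-0.63  0.04  0.98  2.06 -0.05  1.05 -1.2 ]
[[0.9,-0.4,2.8,0,0,-0.03,0],[0.8,-0.4,2.8,-0.01,-0.01,-0.02,0],[0,0,3.8,0,0,0,0],[0,0,3.7,0,0,0,0]]
```

View pics/w1.png

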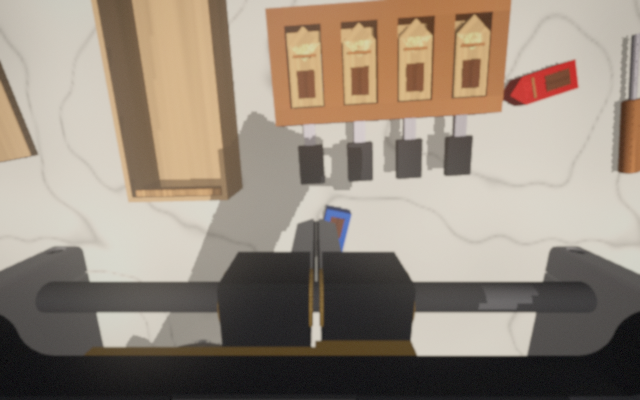

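```bash
python3 - <<'E'
from h import *
c=arm.read_camera("wrist")
for n,u,v,z in [("p0",311,163,.052),("p1",359,161,.052),("p2",409,158,.052),("p3",458,155,.052),("jBR",503,112,.066),("jBL",276,126,.066),("jTL",266,10,.066),("bBL",131,201,.072),("bBR",228,199,.072)]:
    print(n,pix2w(c,u,v,z).round(4))
for x,y in[(-.062,-.132),(-.062,.132),(.062,.132)]: print(jig(x,y))
for x,y in[(-.131,.062),(-.131,-.062)]: print(box(x,y))
E
```

```text
p0 [ 0.4529 -0.1852  0.052 ]
p1 [ 0.4558 -0.246   0.052 ]
p2 [ 0.46   -0.3088  0.052 ]
p3 [ 0.4641 -0.3699  0.052 ]
jBR [ 0.5154 -0.4091  0.066 ]
jBL [ 0.4982 -0.144   0.066 ]
jTL [ 0.6202 -0.1365  0.066 ]
bBL [0.4067 0.038  0.072 ]
bBR [ 0.4101 -0.083   0.072 ]
[ 0.51399136 -0.4041262 ]
[ 0.4984244  -0.14058556]
[ 0.62220864 -0.1332738 ]
[0.40760877 0.04467087]
[ 0.41046052 -0.07929634]
```

Call:
carry_out(
  series=[
    [0.9, -0.4, 2.8, 0, 0, -0.03, 0],
    [0.8, -0.4, 2.8, -0.01, -0.01, -0.03, 0],
    [0, 0, 0, 0, 0, 0, 0],
  ],
)

```text
t: 3.6
eef_pos: [0.4485, -0.1791, 0.1392]
ee_rot: [3.137, 0.114, -0.002]
contact_force: [0.2, 0.6, 0.0]
gripper_width: 0.005
```

Call:
carry_out(
  series=[
    [0, 0.5, 4, 0, 0, 0, 0],
    [0, 0, 3.5, 0, 0, 0, 0],
    [0, 0, 1.2, 0, 0, 0, 0],
    [0, 0, 1.2, 0, 0, 0, 0],
    [0, 0, 0.8, 0, 0, 0, 0],
    [0, 0, 0, 0, 0, 0, 0],
  ],
)

```text
t: 4.35
eef_pos: [0.4532, -0.1839, 0.0349]
ee_rot: [3.138, 0.114, 0.01]
contact_force: [0.5, 0.6, 0.4]
gripper_width: 0.008
```

```bash
python3 - <<'E'
from h import *
st()
c=arm.read_camera("wrist");crop(c,"pics/w2.png",0,640,0,400,1)
E
```

```text
t 4.35 [ 0.4532 -0.1839  0.0349] yang -1.498 tilt 0.007 F [0.5 0.6 0.4] w 0.7 q [-0.4   0.41  0.8   2.18 -0.45  0.72 -0.8 ]
```

View pics/w2.png

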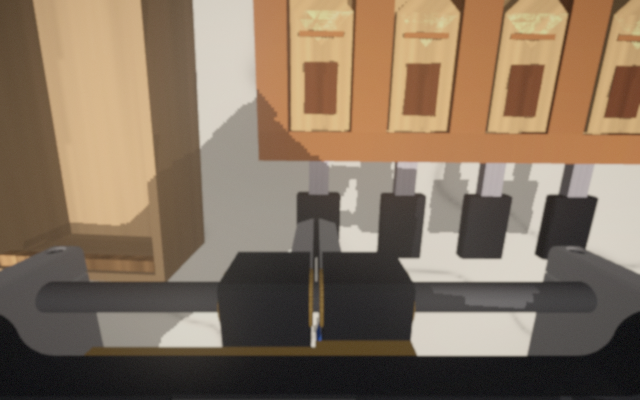

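Call:
carry_out(
  series=[
    [-0.2, 0, 0.5, 0, 0, 0, 0],
    [0, 0, 0.4, 0, 0, 0, 0],
    [0, 0, 0, 0, 0, 0, 0],
  ],
)

```text
t: 4.78
eef_pos: [0.452, -0.1841, 0.0264]
ee_rot: [3.138, 0.114, 0.013]
contact_force: [0.6, 0.5, -0.5]
gripper_width: 0.003
```

```bash
python3 - <<'E'
from h import *
st()
c=arm.read_camera("scene");crop(c,"pics/s2.png",210,390,110,240,4)
E
```

```text
t 4.78 [ 0.452  -0.1841  0.0264] yang -1.498 tilt 0.009 F [ 0.6  0.5 -0.5] w 0.3 q [-0.38  0.42  0.78  2.19 -0.46  0.7  -0.78]
```

View pics/s2.png

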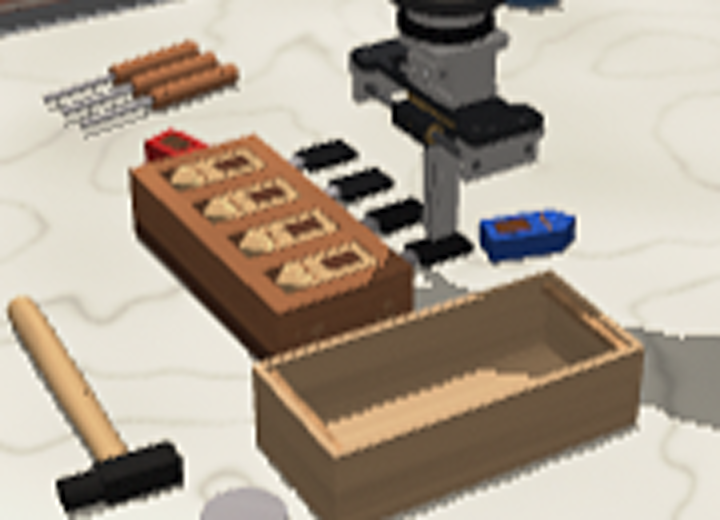

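```bash
python3 - <<'E'
from h import *
c=arm.read_camera("scene")
f=lambda p:((np.array(w2pix(c,p))-[210,110])*4).round()
print("tcp",f([.452,-.1841,.0264]))
for dy in(0,-.004):
  for a in (0,.42):
    P=[]
    for r,s in((-.033,-.016),(-.083,-.016),(-.083,.016),(-.033,.016)):
        x=-.062+r*np.cos(a)-.005*np.sin(a); z=.047+r*np.sin(a)+.005*np.cos(a)
        P.append(f([*(jig(x,.093+s)+[0,dy]),z]).tolist())
    print(dy,a,P)
for k,y in((0,.093),(1,.031)):
  for z in(.066,.084): print(k,z,[f([*(jig(x,y+s)),z]).tolist() for x,s in((-.042,-.018),(-.042,.018),(.042,0))])
crop(c,"pics/s3.png",265,335,155,195,11)
E
```

```text
tcp [434. 266.]
0 0 [[409.0, 238.0], [459.0, 221.0], [481.0, 238.0], [430.0, 255.0]]
0 0.42 [[408.0, 252.0], [453.0, 257.0], [475.0, 275.0], [429.0, 270.0]]
-0.004 0 [[407.0, 235.0], [457.0, 219.0], [478.0, 236.0], [428.0, 253.0]]
-0.004 0.42 [[406.0, 250.0], [451.0, 255.0], [472.0, 273.0], [427.0, 267.0]]
0 0.066 [[353.0, 240.0], [376.0, 260.0], [273.0, 280.0]]
0 0.084 [[353.0, 221.0], [376.0, 241.0], [272.0, 260.0]]
1 0.066 [[315.0, 206.0], [337.0, 225.0], [235.0, 244.0]]
1 0.084 [[314.0, 188.0], [336.0, 207.0], [234.0, 225.0]]
```

View pics/s3.png

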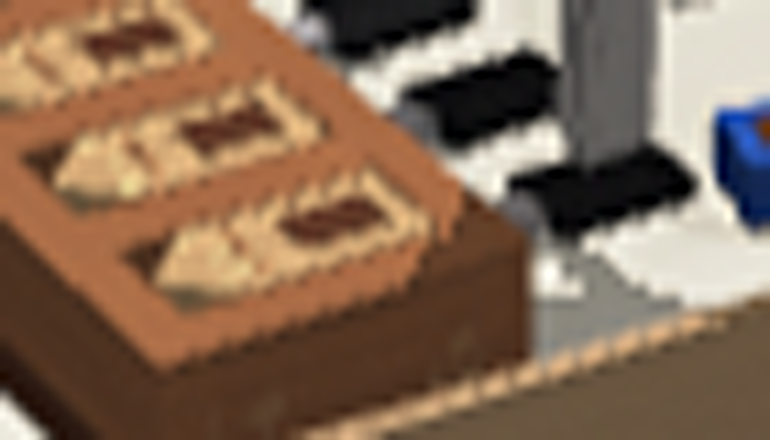

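```bash
python3 - <<'E'
from h import *
c=arm.read_camera("wrist")
st()
f=lambda p:np.array(w2pix(c,p)).round()
print("tcp",f(arm.sense()["eef_pos"]))
for k,y in((0,.093),(1,.031)):
  for a in (0,.42):
    P=[]
    for r,s in((-.033,-.016),(-.083,-.016),(-.083,.016),(-.033,.016)):
        x=-.062+r*np.cos(a)-.005*np.sin(a); z=.047+r*np.sin(a)+.005*np.cos(a)
        P.append(f([*(jig(x,y+s)+[0,-.003]),z]).tolist())
    print(k,a,P)
  for z in(.066,.084): print(k,z,[f([*(jig(x,y+s)+[0,-.003]),z]).tolist() for x,s in((-.042,-.018),(-.042,.018),(.02,-.018),(.02,.018))])
crop(c,"pics/w3.png",240,480,0,290,2)
E
```

```text
t 4.92 [ 0.4521 -0.1842  0.0266] yang -1.498 tilt 0.009 F [ 0.   0.4 -0. ] w 0.7 q [-0.38  0.42  0.78  2.18 -0.46  0.7  -0.78]
tcp [314. 215.]
0 0 [[339.0, 205.0], [337.0, 271.0], [293.0, 270.0], [293.0, 205.0]]
0 0.42 [[338.0, 199.0], [334.0, 246.0], [296.0, 245.0], [294.0, 199.0]]
0 0.066 [[347.0, 126.0], [287.0, 125.0], [352.0, 10.0], [286.0, 9.0]]
0 0.084 [[351.0, 126.0], [284.0, 125.0], [357.0, -5.0], [283.0, -6.0]]
1 0 [[428.0, 206.0], [421.0, 272.0], [378.0, 271.0], [382.0, 206.0]]
1 0.42 [[421.0, 200.0], [407.0, 246.0], [369.0, 246.0], [378.0, 200.0]]
1 0.066 [[450.0, 128.0], [391.0, 127.0], [464.0, 12.0], [399.0, 11.0]]
1 0.084 [[466.0, 128.0], [399.0, 127.0], [483.0, -3.0], [410.0, -4.0]]
```

View pics/w3.png

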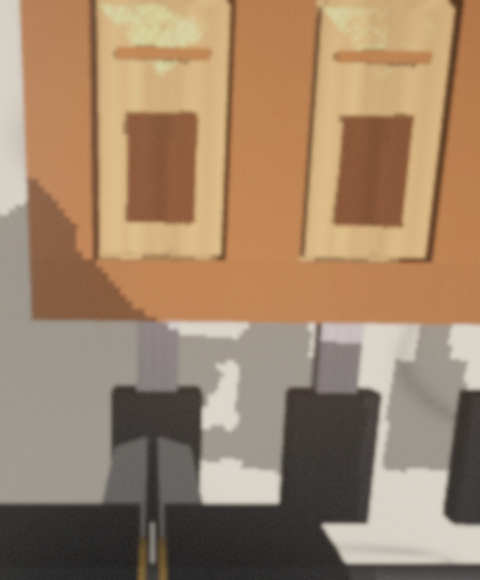

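Call:
carry_out(
  series=[
    [0, 0, -2, 0, 0, 0, 0],
    [0, 0, -3, 0, 0, 0, 0],
    [-2, 0, -3, 0, 0, 0, 0],
    [-2, 0, -3, 0, 0, 0, 0],
    [0, 0, 0, 0, 0, 0, 0],
  ],
)

```text
t: 5.55
eef_pos: [0.4102, -0.1876, 0.1392]
ee_rot: [3.138, 0.113, 0.012]
contact_force: [0.3, 0.1, -0.2]
gripper_width: 0.003
```

```bash
python3 - <<'E'
from h import *
st()
c=arm.read_camera("wrist");crop(c,"pics/w4.png",200,600,0,260,2)
E
```

```text
t 5.55 [ 0.4102 -0.1876  0.1392] yang -1.499 tilt 0.008 F [ 0.3  0.1 -0.2] w 0.3 q [-0.65  0.11  1.02  2.17 -0.12  0.91 -1.05]
```

View pics/w4.png

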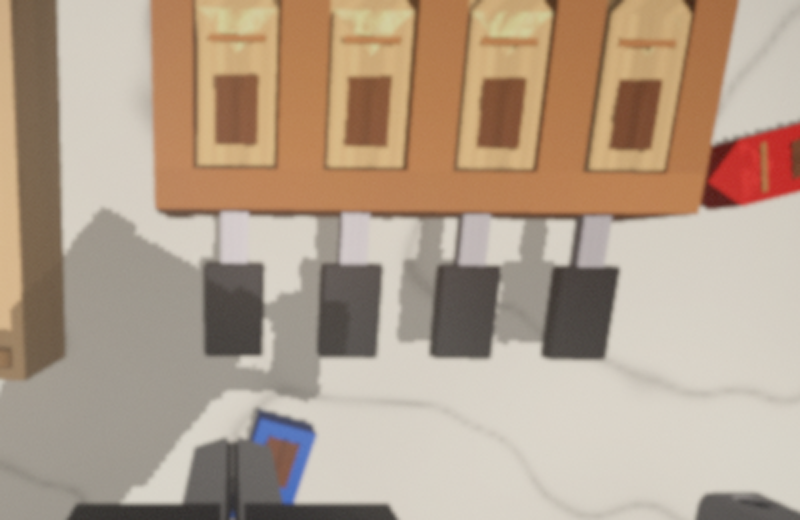

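```bash
python3 - <<'E'
from h import *
c=arm.read_camera("wrist");V=np.array(c["view"]);print("cam",(-V[:3,:3].T@V[:3,3]).round(4))
for z in(.03,.045,.052,.066):
  a,b=pix2w(c,200+233.5/2,262/2,z),pix2w(c,200+586/2,267/2,z)
  d,e=pix2w(c,200+158/2,210/2,z),pix2w(c,200+698/2,213/2,z)
  m,n=pix2w(c,200+233/2,356/2,z),pix2w(c,200+574/2,357/2,z)
  print(z,"padinner",a.round(4),b.round(4),np.linalg.norm(a-b).round(4),"outer",m.round(4),np.linalg.norm(m-n).round(4),"jig",d.round(4),np.linalg.norm(d-e).round(4))
E
```

```text
cam [ 0.4777 -0.183   0.3522]
0.03 padinner [ 0.4747 -0.1851  0.03  ] [ 0.4864 -0.3816  0.03  ] 0.1969 outer [ 0.4218 -0.1887  0.03  ] 0.1977 jig [ 0.4992 -0.142   0.03  ] 0.2951
0.045 padinner [ 0.4748 -0.185   0.045 ] [ 0.486  -0.3724  0.045 ] 0.1877 outer [ 0.4244 -0.1885  0.045 ] 0.1885 jig [ 0.4982 -0.1439  0.045 ] 0.2814
0.052 padinner [ 0.4749 -0.1849  0.052 ] [ 0.4858 -0.3681  0.052 ] 0.1835 outer [ 0.4256 -0.1883  0.052 ] 0.1842 jig [ 0.4978 -0.1448  0.052 ] 0.275
0.066 padinner [ 0.475  -0.1849  0.066 ] [ 0.4855 -0.3594  0.066 ] 0.1749 outer [ 0.4281 -0.1881  0.066 ] 0.1756 jig [ 0.4968 -0.1466  0.066 ] 0.2622
```

Call:
carry_out(
  series=[
    [1.6, 0, 2, 0, 0, 0, 0],
    [1.4, 0, 3, 0, 0, 0, 0],
    [0, 0, 2, 0, 0, 0, 0],
    [0, 0, 0, 0, 0, 0, 0],
  ],
)

```text
t: 6.15
eef_pos: [0.4419, -0.1846, 0.0617]
ee_rot: [3.135, 0.118, -0.001]
contact_force: [0.7, 0.1, -0.2]
gripper_width: 0.005
```

Call:
carry_out(
  series=[
    [0, 0, 1, 0, 0, 0, 0],
  ],
)

```text
t: 6.28
eef_pos: [0.4423, -0.1851, 0.0516]
ee_rot: [3.135, 0.117, -0.0]
contact_force: [-1.0, 0.2, 0.4]
gripper_width: 0.004
```

Call:
carry_out(
  series=[
    [0, 0, 1, 0, 0, 0, 0],
  ],
)

```text
t: 6.4
eef_pos: [0.4425, -0.1851, 0.0412]
ee_rot: [3.135, 0.117, 0.0]
contact_force: [0.0, -0.1, 0.6]
gripper_width: 0.005
```

Call:
carry_out(
  series=[
    [0, 0, 1, 0, 0, 0, 0],
  ],
)

```text
t: 6.52
eef_pos: [0.4428, -0.185, 0.0308]
ee_rot: [3.135, 0.118, 0.001]
contact_force: [0.1, -0.1, -1.0]
gripper_width: 0.006
```

Call:
carry_out(
  series=[
    [0, 0, 1, 0, 0, 0, 0],
  ],
)

```text
t: 6.65
eef_pos: [0.4429, -0.185, 0.0202]
ee_rot: [3.135, 0.118, 0.002]
contact_force: [0.5, -0.1, 1.2]
gripper_width: 0.005
```

```bash
python3 - <<'E'
from h import *
st()
w=arm.read_camera("wrist")["pixels"];s=arm.read_camera("scene")["pixels"];t=arm.read_camera("top")["pixels"]
r=lambda a,W,H:cv2.resize(a[:,:,::-1],(W,H),interpolation=cv2.INTER_CUBIC)
a=np.hstack([r(s[130:200,230:350],480,280),r(t[170:270,360:480],320,280)])
b=r(w[0:260,160:640],590,320);b=np.hstack([b,np.zeros((320,210,3),np.uint8)])
cv2.imwrite("pics/m1.png",np.vstack([a,b]))
E
```

```text
t 6.65 [ 0.4429 -0.185   0.0202] yang -1.496 tilt 0.004 F [ 0.5 -0.1  1.2] w 0.4 q [-0.4   0.43  0.81  2.2  -0.49  0.69 -0.75]
```

View pics/m1.png

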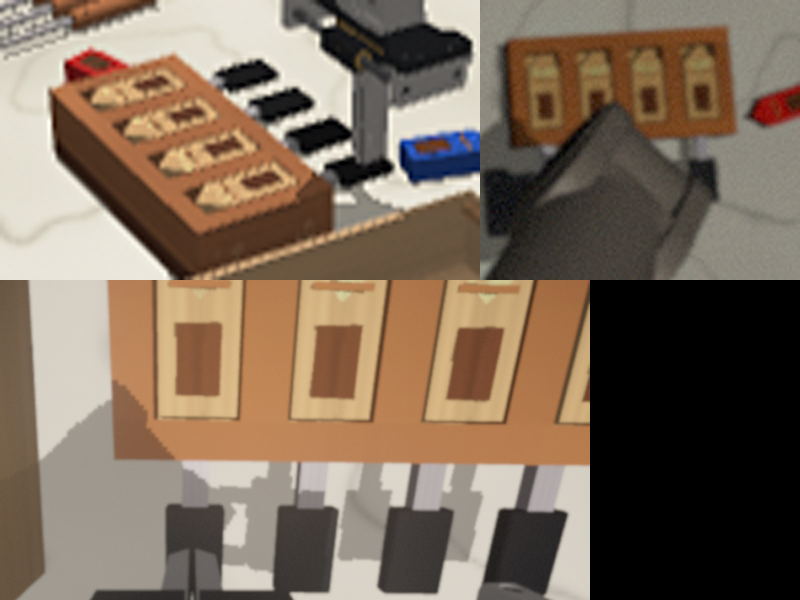

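Call:
carry_out(
  series=[
    [0, 0, 0.5, 0, 0, 0, 0],
  ],
)

```text
t: 6.92
eef_pos: [0.4427, -0.1853, 0.0157]
ee_rot: [3.135, 0.117, 0.001]
contact_force: [-1.2, -0.9, 4.9]
gripper_width: 0.008
```

Call:
carry_out(
  series=[
    [0, 0, 0.5, 0, 0, 0, 0],
  ],
)

```text
t: 7.05
eef_pos: [0.4429, -0.1854, 0.0108]
ee_rot: [3.135, 0.117, 0.002]
contact_force: [-2.3, 0.5, 5.3]
gripper_width: 0.004
```

```bash
python3 - <<'E'
from h import *
st();print(arm.grip_point_offset,[a for a in dir(arm) if a[0]!="_"])
E
```

```text
t 7.05 [ 0.4429 -0.1854  0.0108] yang -1.496 tilt 0.004 F [-2.3  0.5  5.3] w 0.4 q [-0.38  0.45  0.79  2.21 -0.51  0.67 -0.73]
0.0188 ['PlanningError', 'grip_point_offset', 'job_done', 'read_camera', 'sense']
```

Call:
carry_out(
  series=[
    [0, 0, 0.5, 0, 0, 0, 0],
  ],
)

```text
t: 7.18
eef_pos: [0.4432, -0.1854, 0.0059]
ee_rot: [3.135, 0.117, 0.003]
contact_force: [-1.0, 1.2, 6.5]
gripper_width: 0.006
```

Call:
carry_out(
  series=[
    [0, 0, 0.4, 0, 0, 0, 0],
  ],
)

```text
t: 7.3
eef_pos: [0.4439, -0.1854, 0.002]
ee_rot: [3.135, 0.117, 0.005]
contact_force: [0.2, 1.3, 6.9]
gripper_width: 0.001
```

Call:
carry_out(
  series=[
    [0, 0, 0.3, 0, 0, 0, 0],
    [0, 0, 0, 0, 0, 0, 0],
  ],
)

```text
t: 7.55
eef_pos: [0.4449, -0.1853, -0.0007]
ee_rot: [3.136, 0.118, 0.008]
contact_force: [-1.2, 0.2, 2.3]
gripper_width: 0.004
```

```bash
python3 - <<'E'
from h import *
st()
w=arm.read_camera("wrist")["pixels"];s=arm.read_camera("scene")["pixels"]
r=lambda a,W,H:cv2.resize(a[:,:,::-1],(W,H),interpolation=cv2.INTER_CUBIC)
a=r(s[130:200,230:350],560,280)
b=r(w[0:260,160:640],560,300)
cv2.imwrite("pics/m2.png",np.vstack([a,b]))
E
```

```text
t 7.55 [ 0.4449 -0.1853 -0.0007] yang -1.496 tilt 0.006 F [-1.2  0.2  2.3] w 0.4 q [-0.36  0.47  0.76  2.21 -0.54  0.65 -0.71]
```

View pics/m2.png

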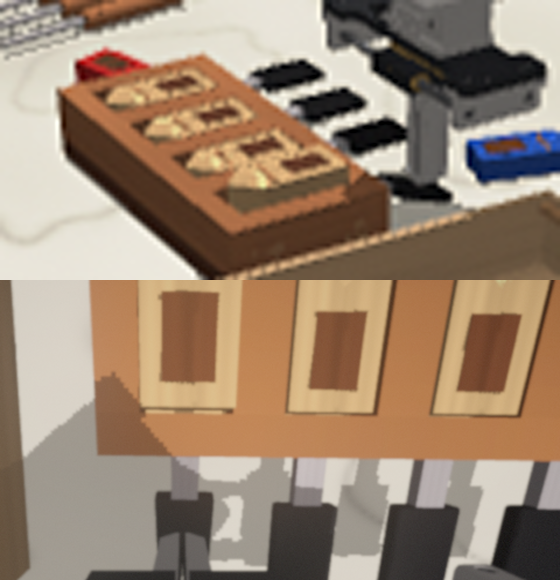

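Call:
carry_out(
  series=[
    [0, 0, 0.4, 0, 0, 0, 0],
    [0, 0, 0, 0, 0, 0, 0],
    [-0.1, 0, -2.2, 0, 0, 0, 0],
    [0, 0, -2.4, 0, 0, 0, 0],
    [0, 3.1, 0, 0, 0, 0, 0],
    [0, 3.1, 0, 0, 0, 0, 0],
    [0, 0, 2, 0, 0, 0, 0],
    [0, 0, 0.6, 0, 0, 0, 0],
    [0, 0, 0.6, 0, 0, 0, 0],
    [0, 0, 0.6, 0, 0, 0, 0],
    [0, 0, 0.5, 0, 0, 0, 0],
    [0, 0, 0, 0, 0, 0, 0],
  ],
)

```text
t: 9.15
eef_pos: [0.4523, -0.2482, 0.002]
ee_rot: [3.135, 0.123, 0.018]
contact_force: [-0.5, 0.3, -0.0]
gripper_width: 0.005
```

```bash
python3 - <<'E'
from h import *
st(); print(jig(-.12,.031))
E
```

```text
t 9.15 [ 0.4523 -0.2482  0.002 ] yang -1.492 tilt 0.012 F [-0.5  0.3 -0. ] w 0.4 q [-0.21  0.5   0.74  2.14 -0.55  0.68 -0.59]
[ 0.44648086 -0.24482983]
```

Call:
carry_out(
  series=[
    [0, 0, 0.5, 0, 0, 0, 0],
    [0, 0, 0, 0, 0, 0, 0],
    [-0.2, 0, -2.5, 0, 0, 0, 0],
    [-0.2, 0, -2.4, 0, 0, 0, 0],
    [-0.2, 3.1, 0, 0, 0, 0, 0],
    [-0.1, 3, 0, 0, 0, 0, 0],
    [0, 0, 2, 0, 0, 0, 0],
    [0, 0, 0.6, 0, 0, 0, 0],
    [0, 0, 0.6, 0, 0, 0, 0],
    [0, 0, 0.6, 0, 0, 0, 0],
    [0, 0, 0.6, 0, 0, 0, 0],
    [0, 0, 0.4, 0, 0, 0, 0],
  ],
)

```text
t: 10.65
eef_pos: [0.4537, -0.3083, 0.0008]
ee_rot: [3.134, 0.132, 0.027]
contact_force: [1.2, -1.3, 7.2]
gripper_width: 0.009
```

```bash
python3 - <<'E'
from h import *
st(); print(jig(-.12,-.031))
E
```

```text
t 10.65 [ 0.4537 -0.3083  0.0008] yang -1.487 tilt 0.018 F [ 1.2 -1.3  7.2] w 0.8 q [-0.08  0.55  0.73  2.07 -0.57  0.71 -0.47]
[ 0.45013674 -0.30672195]
```

Call:
carry_out(
  series=[
    [0, 0, 0.5, 0, 0, 0, 0],
    [0, 0, 0, 0, 0, 0, 0],
    [-0.2, 0, -2.4, 0, 0, 0, 0],
    [-0.2, 0, -2.4, 0, 0, 0, 0],
    [-0.1, 3.1, 0, 0, 0, 0.02, 0],
    [-0.1, 3.1, 0, 0, 0, 0, 0],
    [0, 0, 2, 0, 0, 0, 0],
    [0, 0, 0.6, 0, 0, 0, 0],
    [0, 0, 0.6, 0, 0, 0, 0],
    [0, 0, 0.6, 0, 0, 0, 0],
    [0, 0, 0.6, 0, 0, 0, 0],
    [0, 0, 0.7, 0, 0, 0, 0],
  ],
)

```text
t: 12.15
eef_pos: [0.4577, -0.367, -0.0049]
ee_rot: [3.133, 0.113, 0.037]
contact_force: [-8.5, 6.0, 60.1]
gripper_width: 0.006
```

Call:
carry_out(
  series=[
    [0, 0, 0.2, 0, 0, 0, 0],
    [0, 0, 0, 0, 0, 0, 0],
    [0, 0, -3, 0, 0, 0, 0],
    [-1, 0, -5, 0, 0, 0, 0],
    [0, 0, -5, 0, 0, 0, 5.5],
    [0, 0, 0, 0, 0, 0, 5.5],
  ],
)

```text
t: 12.9
eef_pos: [0.4445, -0.3636, 0.1289]
ee_rot: [3.136, 0.118, 0.039]
contact_force: [-0.6, 1.1, -0.3]
gripper_width: 0.177
```

```bash
python3 - <<'E'
from h import *
st()
w=arm.read_camera("wrist")
A=JY-np.pi/2
crop(w,"pics/m3.png",0,640,0,400,1)
for dy in(0,-.003):
  for k,y in enumerate([.093,.031,-.031,-.093]):
    print(k,[np.round(w2pix(w,[*(jig(x,y+s)+[0,dy]),.083])).tolist() for x,s in((-.042,-.018),(-.042,.018))])
E
```

```text
t 12.90 [ 0.4445 -0.3636  0.1289] yang -1.496 tilt 0.025 F [-0.6  1.1 -0.3] w 16.6 q [-0.11  0.41  0.89  1.93 -0.4   0.96 -0.53]
0 [[131.0, 103.0], [90.0, 102.0]]
1 [[202.0, 104.0], [161.0, 104.0]]
2 [[272.0, 106.0], [231.0, 105.0]]
3 [[342.0, 107.0], [302.0, 106.0]]
0 [[135.0, 103.0], [94.0, 103.0]]
1 [[205.0, 105.0], [164.0, 104.0]]
2 [[276.0, 106.0], [235.0, 105.0]]
3 [[346.0, 107.0], [305.0, 106.0]]
```

View pics/m3.png

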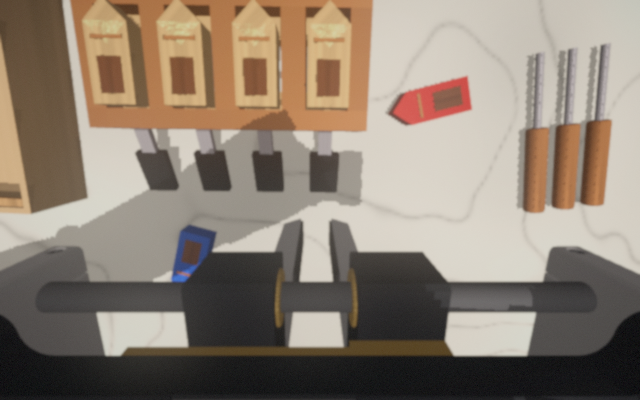

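```bash
sed -i 's/^JIG=.*/JIG=np.array([.568,-.272]);JY=.059;BOX=np.array([.5395,-.0178]);BY=.023;A=JY-np.pi\/2/' h.py; python3 - <<'E'
from h import *
c=arm.read_camera("top");print("jar",pix2w(c,215+346/4,120+88/4,.085))
p=jig(-.003,-.093)
plan([(*p,.115,A,5.0),(*p,.055,A,5.0),(*p,.037,A,5.0,.02)])
E
```

```text
jar [0.75152418 0.08546264 0.085     ]
[[4.2,0.4,0.5,0,-0.01,0.01,5],[4.2,0.4,0.4,0,-0.01,0,5],[4.3,0.3,0.3,0,0,0.01,5],[0,0,3,0,0,0,5],[-0.1,0,3,0,0,0,5],[0,0,1.8,0,0,0,5]]
```

Call:
carry_out(
  series=[
    [4.2, 0.4, 0.5, 0, -0.01, 0.01, 5],
    [4.2, 0.4, 0.4, 0, -0.01, 0, 5],
    [4.3, 0.3, 0.3, 0, 0, 0.01, 5],
    [0, 0, 0, 0, 0, 0, 5],
  ],
)

```text
t: 13.5
eef_pos: [0.573, -0.3606, 0.1083]
ee_rot: [-3.136, -0.088, 0.008]
contact_force: [-0.4, -0.9, 0.7]
gripper_width: 0.533
```

```bash
python3 - <<'E'
from h import *
st();p=jig(-.003,-.093)
plan([(*p,.055,A,5.0),(*p,.037,A,5.0,.02)])
w=arm.read_camera("wrist");crop(w,"pics/m4.png",150,480,40,340,2)
E
```

```text
t 13.50 [ 0.573  -0.3606  0.1083] yang -1.515 tilt 0.007 F [-0.4 -0.9  0.7] w 50.1 q [-0.08  0.62  0.81  1.69 -0.5   1.06 -0.63]
[[-0.1,0.2,2.7,0,0,0,5],[-0.1,0.3,2.6,0,0.01,0,5],[-0.1,0,1.8,0,0,0,5]]
```

View pics/m4.png

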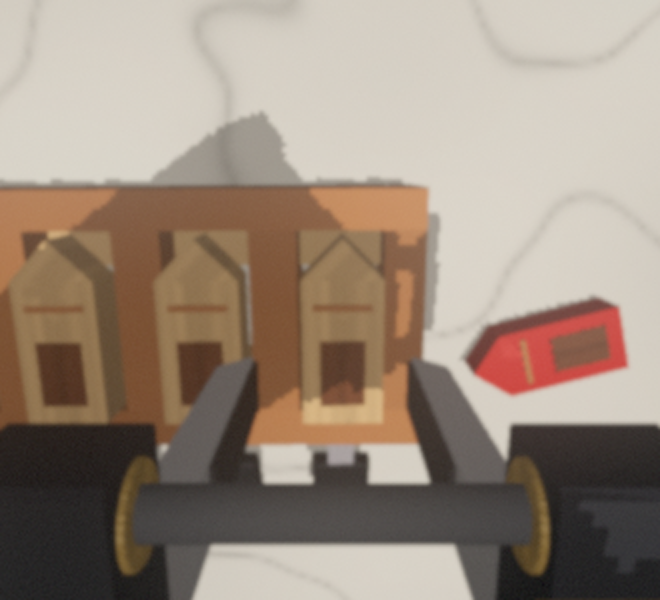

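Call:
carry_out(
  series=[
    [-0.1, 0.2, 2.7, 0, 0, 0, 5],
    [-0.1, 0.2, 2.6, 0, 0, 0, 5],
    [0, 0, 1.5, 0, 0, 0, 5],
    [0, 0, 0.3, 0, 0, 0, 5],
  ],
)

```text
t: 14.05
eef_pos: [0.5642, -0.3649, 0.0331]
ee_rot: [-3.135, -0.081, 0.016]
contact_force: [0.4, 1.1, 1.8]
gripper_width: 0.531
```

Call:
carry_out(
  series=[
    [0, 0, 0, 0, 0, 0, 3],
    [0, 0, 0, 0, 0, 0, 3],
    [0, 0, 0, 0, 0, 0, 3],
    [0, 0, 0, 0, 0, 0, 3],
  ],
  grip_force=30,
)

```text
t: 14.55
eef_pos: [0.5649, -0.3653, 0.0352]
ee_rot: [-3.136, -0.081, 0.012]
contact_force: [-0.1, 0.5, -1.7]
gripper_width: 0.38
```

Call:
carry_out(
  series=[
    [0, 0, -1, 0, 0, 0, 2.5],
    [0, 0, -3, 0, 0, 0, 2.5],
    [0, 0, -4, 0, 0, 0, 2.5],
    [0, 0, 0, 0, 0, 0, 2.5],
  ],
)

```text
t: 15.05
eef_pos: [0.5656, -0.3661, 0.1197]
ee_rot: [-3.136, -0.08, 0.012]
contact_force: [1.0, -0.7, -0.7]
gripper_width: 0.379
```

```bash
python3 - <<'E'
from h import *
st();p=box(.080,0)
plan([(*p,.11,BY,2.5),(*p,.02,BY,2.5)])
E
```

```text
t 15.05 [ 0.5656 -0.3661  0.1197] yang -1.52 tilt 0.009 F [ 1.  -0.7 -0.7] w 35.6 q [-0.08  0.61  0.82  1.68 -0.49  1.08 -0.63]
[[0.7,-3.2,0.1,0,0,-0.14,2.5],[1.1,-3,0.1,0,0,-0.14,2.5],[1.5,-2.9,0.1,0,0,-0.14,2.5],[1.9,-2.6,0.1,0,0,-0.14,2.5],[2.2,-2.3,0.1,0,0,-0.14,2.5],[2.5,-2,0.1,0,0,-0.14,2.5],[2.8,-1.6,0.1,0,0,-0.14,2.5],[3,-1.2,0.1,0,0,-0.14,2.5],[3.1,-0.8,0.1,0,0,-0.14,2.5],[3.2,-0.4,0.1,0,0,-0.14,2.5],[3.2,0.1,0.1,-0.01,0,-0.14,2.5],[0,0,4.5,0,0,0,2.5]]
[[0,0,4.5,0,0,0,2.5]]
```

Call:
carry_out(
  series=[
    [0.7, -3.2, 0.1, 0, 0, -0.14, 2.5],
    [1.1, -3, 0.1, 0, 0, -0.14, 2.5],
    [1.5, -2.9, 0.1, 0, 0, -0.14, 2.5],
    [1.9, -2.6, 0.1, 0, 0, -0.14, 2.5],
    [2.2, -2.3, 0.1, 0, 0, -0.14, 2.5],
    [2.5, -2, 0.1, 0, 0, -0.14, 2.5],
    [2.8, -1.6, 0.1, 0, 0, -0.14, 2.5],
    [3, -1.2, 0.1, 0, 0, -0.14, 2.5],
    [3.1, -0.8, 0.1, 0, 0, -0.14, 2.5],
    [3, -0.4, 0.1, 0, 0, -0.14, 2.5],
    [2.6, 0.1, 0.1, -0.01, 0, -0.14, 2.5],
    [0, 0, 0, 0, 0, 0, 2.5],
  ],
)

```text
t: 16.55
eef_pos: [0.6094, -0.0111, 0.1073]
ee_rot: [-2.139, -2.297, -0.004]
contact_force: [-0.6, -0.3, -0.6]
gripper_width: 0.381
```

```bash
python3 - <<'E'
from h import *
st();p=box(.080,-.008)
plan([(*p,.07,BY,2.5),(*p,-.008,BY,2.5)])
# box edges in wrist and corner prediction
w=arm.read_camera("wrist");crop(w,"pics/m5.png",0,640,0,400,1)
for x,y in((.125,.056),(.125,-.056),(-.125,-.056),(-.125,.056),(.131,.062),(.131,-.062)): print((x,y),np.round(w2pix(w,[*box(x,y),.072])))
E
```

```text
t 16.55 [ 0.6094 -0.0111  0.1073] yang 0.071 tilt 0.004 F [-0.6 -0.3 -0.6] w 35.8 q [-0.41  0.41  0.41  1.84 -0.2   0.94  0.17]
[[-1.4,0.9,3.7,0,0,0.05,2.5],[0,0,3.9,0,0,0,2.5],[0,0,3.9,0,0,0,2.5]]
(0.125, 0.056) [382. 150.]
(0.125, -0.056) [370. 267.]
(-0.125, -0.056) [110. 255.]
(-0.125, 0.056) [ 94. 135.]
(0.131, 0.062) [390. 143.]
(0.131, -0.062) [376. 273.]
```

View pics/m5.png

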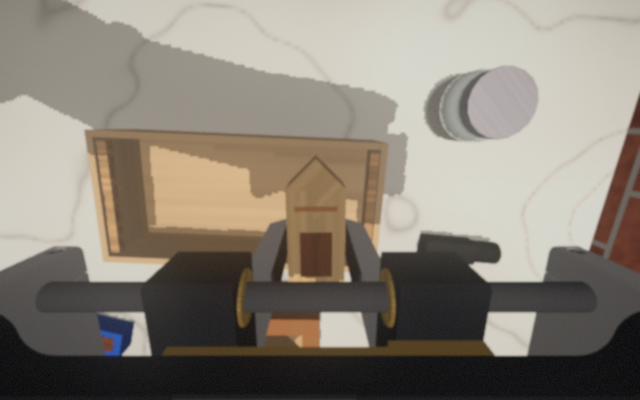

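Call:
carry_out(
  series=[
    [-1.2, 0.7, 2, 0, 0, 0.05, 2.5],
    [0, 0, 0, 0, 0, 0, 2.5],
    [0, 0, 3.5, 0, 0, 0, 2.5],
    [0, 0, 3.5, 0, 0, 0, 2.5],
    [0, 0, 2, 0, 0, 0, 2.5],
    [0, 0, 0.8, 0, 0, 0, 2.5],
    [0, 0, 0, 0, 0, 0, 2.5],
  ],
)

```text
t: 17.48
eef_pos: [0.6185, -0.0281, -0.0096]
ee_rot: [2.212, 2.23, 0.005]
contact_force: [-0.0, 0.9, -0.4]
gripper_width: 0.379
```

```bash
python3 - <<'E'
from h import *
st()
E
```

```text
t 17.48 [ 0.6185 -0.0281 -0.0096] yang 0.008 tilt 0.003 F [-0.   0.9 -0.4] w 35.6 q [-0.33  0.57  0.37  1.89 -0.3   0.73  0.21]
```

Call:
carry_out(
  series=[
    [0, 0, 0.7, 0, 0, 0, 2.5],
    [0, 0, 0, 0, 0, 0, 4.2],
    [0, 0, 0, 0, 0, 0, 4.2],
    [0, 0, -1, 0, 0, 0, 4.2],
    [0, 0, -4, 0, 0, 0, 4.2],
    [0, 0, -5, 0, 0, 0, 4.2],
    [0, 0, -3, 0, 0, 0, 4.2],
    [0, 0, 0, 0, 0, 0, 5],
  ],
)

```text
t: 18.48
eef_pos: [0.6198, -0.0287, 0.1227]
ee_rot: [2.211, 2.227, 0.012]
contact_force: [-0.7, -0.1, -0.1]
gripper_width: 0.516
```

```bash
sed -i 's/BOX=np.array(\[[^]]*\])/BOX=np.array([.538,-.0160])/' h.py; python3 - <<'E'
from h import *
st();p=jig(-.003,-.031)
plan([(*p,.112,A,5)])
w=arm.read_camera("wrist");crop(w,"pics/m6.png",0,640,0,400,1)
E
```

```text
t 18.48 [ 0.6198 -0.0287  0.1227] yang 0.008 tilt 0.008 F [-0.7 -0.1 -0.1] w 48.5 q [-0.4   0.41  0.44  1.81 -0.21  0.97  0.14]
[[-2.5,-0.5,0.1,0,0,0.14,5],[-2.5,-0.1,0.1,0,0,0.14,5],[-2.5,0.2,0.1,0,0,0.14,5],[-2.5,0.6,0.1,0,0,0.14,5],[-2.4,0.9,0.1,0,0,0.14,5],[-2.2,1.2,0.1,0,0,0.14,5],[-2.1,1.5,0.1,0,0,0.14,5],[-1.8,1.8,0.1,0,0,0.13,5],[-1.6,2,0.1,0,0,0.14,5],[-1.2,2.2,0,0,0,0.13,5],[-1,2.4,0.1,0,-0.01,0.14,5]]
```

Call:
carry_out(
  series=[
    [-2.5, -0.5, 0.1, 0, 0, 0.14, 5],
    [-2.5, -0.1, 0.1, 0, 0, 0.14, 5],
    [-2.5, 0.2, 0.1, 0, 0, 0.14, 5],
    [-2.5, 0.6, 0.1, 0, 0, 0.14, 5],
    [-2.4, 0.9, 0.1, 0, 0, 0.14, 5],
    [-2.2, 1.2, 0.1, 0, 0, 0.14, 5],
    [-2.1, 1.5, 0.1, 0, 0, 0.14, 5],
    [-1.8, 1.8, 0.1, 0, 0, 0.13, 5],
    [-1.6, 2, 0.1, 0, 0, 0.14, 5],
    [-1.2, 2.2, 0, 0, 0, 0.13, 5],
    [-1, 2.4, 0.1, 0, -0.01, 0.14, 5],
    [0, 0, 0, 0, 0, 0, 5],
  ],
)

```text
t: 20.02
eef_pos: [0.5512, -0.3083, 0.0994]
ee_rot: [-3.138, -0.014, 0.032]
contact_force: [-0.1, 1.1, -0.3]
gripper_width: 0.532
```

```bash
python3 - <<'E'
from h import *
st();p=jig(-.001,-.031)
plan([(*p,.08,A,5),(*p,.055,A,5),(*p,.035,A,5,.02)])
E
```

```text
t 20.02 [ 0.5512 -0.3083  0.0994] yang -1.562 tilt 0.021 F [-0.1  1.1 -0.3] w 50.0 q [-0.19  0.57  0.84  1.79 -0.48  1.02 -0.73]
[[1.8,-0.5,1.9,0,0.02,-0.05,5],[0,0,2.5,0,0,0,5],[0,0,1,0,0,0,5],[0,0,1,0,0,0,5]]
```

Call:
carry_out(
  series=[
    [1.8, -0.5, 0.8, 0, 0.02, -0.05, 5],
    [0, 0, 0, 0, 0, 0, 5],
    [0, 0, 0, 0, 0, 0, 5],
  ],
)

```text
t: 20.4
eef_pos: [0.5682, -0.3013, 0.0893]
ee_rot: [-3.135, -0.101, 0.005]
contact_force: [-0.0, 0.7, 0.2]
gripper_width: 0.532
```

```bash
python3 - <<'E'
from h import *
st();p=jig(-.001,-.031)
plan([(*p,.055,A,5),(*p,.035,A,5,.02)])
E
```

```text
t 20.40 [ 0.5682 -0.3013  0.0893] yang -1.507 tilt 0.006 F [-0.   0.7  0.2] w 50.0 q [-0.18  0.59  0.8   1.78 -0.5   0.99 -0.68]
[[0.1,0.2,3.4,-0.01,0,0.01,5],[0,0,1,0,0,0,5],[0,0,1,0,0,0,5]]
```

Call:
carry_out(
  series=[
    [0.1, 0.2, 3.4, 0, 0, 0, 5],
    [0.1, 0, 1, 0, 0, 0, 5],
    [0.1, 0, 0.7, 0, 0, 0, 5],
    [0, 0, 0, 0, 0, 0, 5],
    [0, 0, 0, 0, 0, 0, 3],
    [0, 0, 0, 0, 0, 0, 3],
    [0, 0, 0, 0, 0, 0, 2.5],
    [0, 0, 0, 0, 0, 0, 2.5],
  ],
)

```text
t: 21.4
eef_pos: [0.5722, -0.303, 0.0408]
ee_rot: [-3.136, -0.101, 0.0]
contact_force: [-0.3, 0.9, -1.1]
gripper_width: 0.377
```

Call:
carry_out(
  series=[
    [0, 0, -1, 0, 0, 0, 2.5],
    [0, 0, -3, 0, 0, 0, 2.5],
    [0, 0, -4, 0, 0, 0, 2.5],
    [0, 0, 0, 0, 0, 0, 2.5],
  ],
)

```text
t: 21.9
eef_pos: [0.5719, -0.3039, 0.1249]
ee_rot: [-3.136, -0.1, 0.0]
contact_force: [0.3, -0.5, -1.1]
gripper_width: 0.38
```

```bash
python3 - <<'E'
from h import *
st();p=box(.027,-.008)
plan([(*p,.11,BY,2.5)],sr=.14)
E
```

```text
t 21.90 [ 0.5719 -0.3039  0.1249] yang -1.507 tilt 0.004 F [ 0.3 -0.5 -1.1] w 35.8 q [-0.2   0.55  0.83  1.75 -0.47  1.05 -0.71]
[[0.1,-2.5,0.1,0,0,-0.14,2.5],[0.5,-2.5,0.1,0,0,-0.14,2.5],[0.8,-2.4,0.2,0,0,-0.14,2.5],[1.1,-2.3,0.1,0,0,-0.14,2.5],[1.4,-2.1,0.2,0,0,-0.14,2.5],[1.7,-1.9,0.1,0,0,-0.14,2.5],[2,-1.6,0.2,0,0,-0.14,2.5],[2.2,-1.3,0.1,0,0,-0.14,2.5],[2.4,-1,0.2,0,0,-0.14,2.5],[2.5,-0.7,0.1,0,0,-0.14,2.5],[2.5,-0.4,0.2,0,0,-0.13,2.5]]
```

Call:
carry_out(
  series=[
    [0.1, -2.5, 0.1, 0, 0, -0.14, 2.5],
    [0.5, -2.5, 0.1, 0, 0, -0.14, 2.5],
    [0.8, -2.4, 0.2, 0, 0, -0.14, 2.5],
    [1.1, -2.3, 0.1, 0, 0, -0.14, 2.5],
    [1.4, -2.1, 0.2, 0, 0, -0.14, 2.5],
    [1.7, -1.9, 0.1, 0, 0, -0.14, 2.5],
    [2, -1.6, 0.2, 0, 0, -0.14, 2.5],
    [2.2, -1.3, 0.1, 0, 0, -0.14, 2.5],
    [2.4, -1, 0.2, 0, 0, -0.14, 2.5],
    [2.5, -0.7, 0.1, 0, 0, -0.14, 2.5],
    [2, -0.4, 0.2, 0, 0, -0.12, 2.5],
    [0, 0, 0, 0, 0, 0, 2.5],
  ],
)

```text
t: 23.4
eef_pos: [0.5551, -0.0196, 0.1071]
ee_rot: [-2.147, -2.286, 0.001]
contact_force: [1.0, 0.2, -1.1]
gripper_width: 0.382
```

```bash
python3 - <<'E'
from h import *
st();p=box(.027,0)
plan([(*p,.07,BY,2.5),(*p,-.006,BY,2.5)])
E
```

```text
t 23.40 [ 0.5551 -0.0196  0.1071] yang 0.063 tilt 0.006 F [ 1.   0.2 -1.1] w 35.9 q [-0.44  0.33  0.44  1.96 -0.18  0.9   0.16]
[[0.3,1,3.7,0,0,0.04,2.5],[0,0,3.8,0,0,0,2.5],[0,0.1,3.8,0,0,0,2.5]]
```

Call:
carry_out(
  series=[
    [0.3, 1, 2, 0, 0, 0.04, 2.5],
    [0, 0, 0, 0, 0, 0, 2.5],
    [0, 0, 0, 0, 0, 0, 2.5],
  ],
)

```text
t: 23.78
eef_pos: [0.5648, -0.0183, 0.0874]
ee_rot: [-2.201, -2.235, 0.002]
contact_force: [-0.6, 0.6, -0.6]
gripper_width: 0.378
```

```bash
python3 - <<'E'
from h import *
st()
E
```

```text
t 23.77 [ 0.5648 -0.0183  0.0874] yang 0.016 tilt 0.005 F [-0.6  0.6 -0.6] w 35.5 q [-0.44  0.37  0.44  1.95 -0.21  0.87  0.13]
```

Call:
carry_out(
  series=[
    [0, 0, 3.5, 0, 0, 0, 2.5],
    [0, 0, 3.5, 0, 0, 0, 2.5],
    [0, 0, 2, 0, 0, 0, 2.5],
    [0, 0, 0.5, 0, 0, 0, 2.5],
    [0, 0, 0, 0, 0, 0, 2.5],
  ],
)

```text
t: 24.4
eef_pos: [0.5662, -0.0206, -0.006]
ee_rot: [-2.206, -2.234, -0.004]
contact_force: [0.2, -0.2, -0.6]
gripper_width: 0.381
```

Call:
carry_out(
  series=[
    [0, 0, 0.3, 0, 0, 0, 2.5],
    [0, 0, 0, 0, 0, 0, 4.1],
    [0, 0, 0, 0, 0, 0, 4.1],
    [0, 0, -1, 0, 0, 0, 4.1],
    [0, 0, -4, 0, 0, 0, 4.1],
    [0, 0, -5, 0, 0, 0, 4.1],
    [0, 0, -3, 0, 0, 0, 4.2],
    [0, 0, 0, 0, 0, 0, 5],
  ],
)

```text
t: 25.4
eef_pos: [0.5674, -0.0214, 0.1302]
ee_rot: [2.207, 2.234, 0.01]
contact_force: [0.3, 0.4, -0.2]
gripper_width: 0.516
```

```bash
python3 - <<'E'
from h import *
st();p=jig(.0,.031)
plan([(*p,.112,A,5)],sr=.14)
w=arm.read_camera("wrist");crop(w,"pics/m7.png",0,640,0,400,1)
E
```

```text
t 25.40 [ 0.5674 -0.0214  0.1302] yang 0.012 tilt 0.006 F [ 0.3  0.4 -0.2] w 48.5 q [-0.46  0.31  0.47  1.92 -0.18  0.94  0.11]
[[-2,0,0.2,0,0,0.14,5],[-2,0.2,0.2,0,0,0.14,5],[-1.9,0.5,0.1,0,0,0.14,5],[-1.8,0.8,0.2,0,0,0.14,5],[-1.7,1,0.1,0,0,0.14,5],[-1.6,1.3,0.2,0,0,0.14,5],[-1.4,1.5,0.1,0,0,0.14,5],[-1.1,1.6,0.2,0,0,0.14,5],[-0.9,1.8,0.1,0,0,0.13,5],[-0.7,1.9,0.2,0,0,0.14,5],[-0.4,1.9,0.1,0,-0.01,0.13,5]]
```

Call:
carry_out(
  series=[
    [-2, 0, 0.1, 0, 0, 0.14, 5],
    [-2, 0.2, 0.1, 0, 0, 0.14, 5],
    [-1.9, 0.5, 0.1, 0, 0, 0.14, 5],
    [-1.8, 0.8, 0.1, 0, 0, 0.14, 5],
    [-1.7, 1, 0.1, 0, 0, 0.14, 5],
    [-1.6, 1.3, 0.1, 0, 0, 0.14, 5],
    [-1.4, 1.5, 0.1, 0, 0, 0.14, 5],
    [-1.1, 1.6, 0.1, 0, 0, 0.14, 5],
    [-0.9, 1.8, 0.1, 0, 0, 0.13, 5],
    [-0.5, 1.8, 0.1, 0, 0, 0.14, 5],
    [0.5, 1.2, 0.1, 0, 0, 0.09, 5],
    [0, 0, 0, 0, 0, 0, 5],
  ],
)

```text
t: 26.95
eef_pos: [0.5619, -0.2362, 0.1059]
ee_rot: [-3.138, -0.086, 0.022]
contact_force: [0.2, 0.2, 0.0]
gripper_width: 0.532
```

```bash
python3 - <<'E'
from h import *
st();p=jig(-.001,.031)
plan([(*p,.088,A,5),(*p,.035,A,5)])
E
```

```text
t 26.95 [ 0.5619 -0.2362  0.1059] yang -1.516 tilt 0.014 F [0.2 0.2 0. ] w 50.0 q [-0.32  0.52  0.83  1.84 -0.45  0.99 -0.81]
[[0.3,0.5,1.8,0,0.01,0,5],[0,0,2.6,0,0,0,5],[0.1,0,2.7,0,0,0,5]]
```

Call:
carry_out(
  series=[
    [0.4, 0.5, 0.8, 0, 0.01, 0, 5],
    [0, 0, 0, 0, 0, 0, 5],
    [0.1, 0, 3.4, 0, 0, 0, 5],
    [0.1, 0, 1.8, 0, 0, 0, 5],
    [0.1, 0, 1, 0, 0, 0, 5],
    [0, 0, 0.2, 0, 0, 0, 5],
    [0, 0, 0, 0, 0, 0, 5],
    [0, 0, 0, 0, 0, 0, 3],
    [0, 0, 0, 0, 0, 0, 3],
    [0, 0, 0, 0, 0, 0, 2.5],
    [0, 0, 0, 0, 0, 0, 2.5],
  ],
)

```text
t: 28.32
eef_pos: [0.5702, -0.2391, 0.034]
ee_rot: [-3.135, -0.099, 0.001]
contact_force: [0.0, 0.2, -0.2]
gripper_width: 0.381
```

Call:
carry_out(
  series=[
    [0, 0, -1, 0, 0, 0, 2.5],
    [0, 0, -3, 0, 0, 0, 2.5],
    [0, 0, -4, 0, 0, 0, 2.5],
    [0, 0, 0, 0, 0, 0, 2.5],
  ],
)

```text
t: 28.82
eef_pos: [0.57, -0.2399, 0.1178]
ee_rot: [-3.136, -0.098, 0.002]
contact_force: [-0.2, 0.0, -1.4]
gripper_width: 0.378
```

```bash
python3 - <<'E'
from h import *
st();p=box(-.027,0)
plan([(*p,.11,BY,2.5)],sr=.14)
E
```

```text
t 28.82 [ 0.57   -0.2399  0.1178] yang -1.509 tilt 0.005 F [-0.2  0.  -1.4] w 35.5 q [-0.32  0.51  0.84  1.82 -0.45  1.01 -0.81]
[[-0.4,-2.1,0.1,0,0,-0.14,2.5],[-0.1,-2.1,0.1,0,0,-0.14,2.5],[0.2,-2.1,0.1,0,0,-0.14,2.5],[0.5,-2,0.1,0,0,-0.14,2.5],[0.7,-2,0.1,0,0,-0.14,2.5],[1,-1.8,0.1,0,0,-0.14,2.5],[1.3,-1.7,0.1,0,0,-0.14,2.5],[1.5,-1.5,0,0,0,-0.14,2.5],[1.6,-1.3,0.1,0,0,-0.14,2.5],[1.8,-1,0,0,0,-0.14,2.5],[2,-0.8,0.1,0,0,-0.13,2.5]]
```

Call:
carry_out(
  series=[
    [-0.4, -2.1, 0.1, 0, 0, -0.14, 2.5],
    [-0.1, -2.1, 0.1, 0, 0, -0.14, 2.5],
    [0.2, -2.1, 0.1, 0, 0, -0.14, 2.5],
    [0.5, -2, 0.1, 0, 0, -0.14, 2.5],
    [0.7, -2, 0.1, 0, 0, -0.14, 2.5],
    [1, -1.8, 0.1, 0, 0, -0.14, 2.5],
    [1.3, -1.7, 0.1, 0, 0, -0.14, 2.5],
    [1.5, -1.5, 0, 0, 0, -0.14, 2.5],
    [1.6, -1.3, 0.1, 0, 0, -0.14, 2.5],
    [1.8, -0.7, 0, 0, 0, -0.14, 2.5],
    [1.6, 0.2, 0.1, 0, 0, -0.09, 2.5],
    [0, 0, 0, 0, 0, 0, 2.5],
  ],
)

```text
t: 30.32
eef_pos: [0.5131, -0.0161, 0.1073]
ee_rot: [-2.183, -2.25, 0.002]
contact_force: [0.2, -0.2, -1.0]
gripper_width: 0.384
```

```bash
python3 - <<'E'
from h import *
st();p=[.5125,box(-.027,0)[1]]
plan([(*p,.087,BY,2.5),(*p,-.014,BY,2.5)])
E
```

```text
t 30.32 [ 0.5131 -0.0161  0.1073] yang 0.03 tilt 0.007 F [ 0.2 -0.2 -1. ] w 36.1 q [-0.5   0.26  0.48  2.05 -0.16  0.88  0.1 ]
[[-0.1,-0.1,2,-0.01,0,0.01,2.5],[0,0,3.4,0,0,0,2.5],[0,0,3.4,0,0,0,2.5],[0,0,3.3,0,0,0,2.5]]
```

Call:
carry_out(
  series=[
    [0, -0.1, 2, 0, 0, 0.02, 2.5],
    [0, 0, 3.5, 0, 0, 0, 2.5],
    [0, 0, 3.5, 0, 0, 0, 2.5],
    [0, 0, 2, 0, 0, 0, 2.5],
    [0, 0, 0.5, 0, 0, 0, 2.5],
    [0, 0, 0, 0, 0, 0, 2.5],
  ],
)

```text
t: 31.08
eef_pos: [0.5114, -0.0208, -0.0103]
ee_rot: [-2.227, -2.209, 0.003]
contact_force: [-0.1, 0.1, -0.6]
gripper_width: 0.379
```

Call:
carry_out(
  series=[
    [0, 0, 0.4, 0, 0, 0, 2.5],
    [0, 0, 0, 0, 0, 0, 4.1],
    [0, 0, 0, 0, 0, 0, 4.1],
    [0, 0, -1, 0, 0, 0, 4.1],
    [0, 0, -4, 0, 0, 0, 4.1],
    [0, 0, -5, 0, 0, 0, 4.1],
    [0, 0, -3, 0, 0, 0, 4.2],
    [0, 0, 0, 0, 0, 0, 5],
  ],
)

```text
t: 32.08
eef_pos: [0.5132, -0.0215, 0.1245]
ee_rot: [-2.231, -2.208, -0.003]
contact_force: [0.1, -0.3, -0.3]
gripper_width: 0.511
```

```bash
python3 - <<'E'
from h import *
st();p=jig(.0,.093)
plan([(*p,.112,A,5)],sr=.14)
w=arm.read_camera("wrist");crop(w,"pics/m8.png",0,640,0,400,1)
E
```

```text
t 32.08 [ 0.5132 -0.0215  0.1245] yang -0.01 tilt 0.003 F [ 0.1 -0.3 -0.3] w 48.0 q [-0.52  0.23  0.51  2.04 -0.15  0.91  0.06]
[[-1.4,0.5,0.1,0,0,0.14,5],[-1.4,0.7,0.1,0,0,0.14,5],[-1.2,0.8,0.1,0,0,0.14,5],[-1.1,1,0.1,0,0,0.14,5],[-1,1.1,0.1,0,0,0.13,5],[-0.8,1.3,0.1,0,0,0.14,5],[-0.6,1.4,0.1,0,0,0.13,5],[-0.5,1.4,0.1,0,0,0.14,5],[-0.2,1.5,0.1,0,0,0.13,5],[-0.1,1.5,0.2,0,0,0.14,5],[0.2,1.5,0.1,0,0,0.13,5]]
```

Call:
carry_out(
  series=[
    [-1.4, 0.5, 0.1, 0, 0, 0.14, 5],
    [-1.4, 0.7, 0.1, 0, 0, 0.14, 5],
    [-1.2, 0.8, 0.1, 0, 0, 0.14, 5],
    [-1.1, 1, 0.1, 0, 0, 0.14, 5],
    [-1, 1.1, 0.1, 0, 0, 0.13, 5],
    [-0.8, 1.3, 0.1, 0, 0, 0.14, 5],
    [-0.6, 1.4, 0.1, 0, 0, 0.13, 5],
    [-0.5, 1.4, 0.1, 0, 0, 0.14, 5],
    [-0.2, 1.5, 0.1, 0, 0, 0.13, 5],
    [0.1, 1.5, 0.1, 0, 0, 0.14, 5],
    [0.9, 1, 0.1, 0, 0, 0.09, 5],
    [0, 0, 0, 0, 0, 0, 5],
  ],
)

```text
t: 33.62
eef_pos: [0.5598, -0.1782, 0.1006]
ee_rot: [-3.14, -0.083, 0.03]
contact_force: [0.3, -0.9, 0.1]
gripper_width: 0.532
```

```bash
python3 - <<'E'
from h import *
st();p=jig(-.001,.093)
plan([(*p,.09,A,5),(*p,.035,A,5)])
E
```

```text
t 33.62 [ 0.5598 -0.1782  0.1006] yang -1.518 tilt 0.019 F [ 0.3 -0.9  0.1] w 50.1 q [-0.43  0.49  0.84  1.89 -0.43  0.97 -0.92]
[[0.2,0.1,1.1,0,0.02,-0.01,5],[0,0,2.7,0,0,0,5],[0,0,2.8,0,0,0,5]]
```

Call:
carry_out(
  series=[
    [0.3, 0.1, 0.5, 0, 0.02, -0.01, 5],
    [0, 0, 0, 0, 0, 0, 5],
    [0.1, 0, 3.4, 0, 0, 0, 5],
    [0.1, 0, 1.8, 0, 0, 0, 5],
    [0.1, 0, 0.8, 0, 0, 0, 5],
    [0, 0, 0.2, 0, 0, 0, 5],
    [0, 0, 0, 0, 0, 0, 5],
    [0, 0, 0, 0, 0, 0, 3],
    [0, 0, 0, 0, 0, 0, 3],
    [0, 0, 0, 0, 0, 0, 2.5],
    [0, 0, 0, 0, 0, 0, 2.5],
  ],
)

```text
t: 35.0
eef_pos: [0.5664, -0.1774, 0.0342]
ee_rot: [-3.136, -0.111, -0.008]
contact_force: [-0.6, -0.6, -0.9]
gripper_width: 0.38
```

Call:
carry_out(
  series=[
    [0, 0, -1, 0, 0, 0, 2.5],
    [0, 0, -3, 0, 0, 0, 2.5],
    [0, 0, -4, 0, 0, 0, 2.5],
    [0, 0, 0, 0, 0, 0, 2.5],
  ],
)

```text
t: 35.5
eef_pos: [0.5657, -0.1782, 0.1181]
ee_rot: [-3.137, -0.11, -0.007]
contact_force: [-0.3, -0.3, -1.4]
gripper_width: 0.377
```

```bash
python3 - <<'E'
from h import *
st();p=[.460,box(-.080,0)[1]]
plan([(*p,.11,BY,2.5)],sr=.14)
E
```

```text
t 35.50 [ 0.5657 -0.1782  0.1181] yang -1.501 tilt 0.005 F [-0.3 -0.3 -1.4] w 35.4 q [-0.44  0.46  0.85  1.89 -0.42  0.98 -0.91]
[[-0.9,-1.5,0.1,0,0,-0.14,2.5],[-0.6,-1.6,0.1,0,0,-0.14,2.5],[-0.4,-1.7,0.1,0,0,-0.14,2.5],[-0.2,-1.7,0.1,0,0,-0.14,2.5],[0.1,-1.8,0.1,0,0,-0.14,2.5],[0.3,-1.7,0.1,0,0,-0.14,2.5],[0.6,-1.7,0,0,0,-0.14,2.5],[0.8,-1.5,0.1,0,0,-0.14,2.5],[1,-1.4,0,0,0,-0.13,2.5],[1.2,-1.3,0.1,0,0,-0.14,2.5],[1.3,-1.2,0,0,0,-0.13,2.5]]
```

Call:
carry_out(
  series=[
    [-0.9, -1.5, 0.1, 0, 0, -0.14, 2.5],
    [-0.6, -1.6, 0.1, 0, 0, -0.14, 2.5],
    [-0.4, -1.7, 0.1, 0, 0, -0.14, 2.5],
    [-0.2, -1.7, 0.1, 0, 0, -0.14, 2.5],
    [0.1, -1.8, 0.1, 0, 0, -0.14, 2.5],
    [0.3, -1.7, 0.1, 0, 0, -0.14, 2.5],
    [0.6, -1.7, 0, 0, 0, -0.14, 2.5],
    [0.8, -1.5, 0.1, 0, 0, -0.14, 2.5],
    [1, -1.4, 0, 0, 0, -0.13, 2.5],
    [1.2, -1, 0.1, 0, 0, -0.14, 2.5],
    [1.3, -0.2, 0, 0, 0, -0.09, 2.5],
    [0, 0, 0, 0, 0, 0, 2.5],
  ],
)

```text
t: 37.0
eef_pos: [0.4625, -0.017, 0.1078]
ee_rot: [-2.19, -2.251, -0.003]
contact_force: [0.2, 0.4, 0.1]
gripper_width: 0.382
```

```bash
python3 - <<'E'
from h import *
st();p=[.460,box(-.08,0)[1]]
plan([(*p,.087,0.005,2.5),(*p,-.014,0.005,2.5)])
E
```

```text
t 37.00 [ 0.4625 -0.017   0.1078] yang 0.028 tilt 0.003 F [0.2 0.4 0.1] w 35.9 q [-0.57  0.16  0.52  2.16 -0.11  0.85  0.05]
[[-0.1,-0.3,2.1,0,0,0.02,2.5],[0,0,3.4,0,0,0,2.5],[0,0,3.3,0,0,0,2.5],[0,0,3.4,0,0,0,2.5]]
```

Call:
carry_out(
  series=[
    [0.1, -0.3, 2, 0, 0, 0.02, 2.5],
    [0, 0, 3.5, 0, 0, 0, 2.5],
    [0, 0, 3.5, 0, 0, 0, 2.5],
    [0, 0, 2, 0, 0, 0, 2.5],
    [0, 0, 0.5, 0, 0, 0, 2.5],
    [0, 0, 0, 0, 0, 0, 2.5],
  ],
)

```text
t: 37.75
eef_pos: [0.4606, -0.0194, -0.0098]
ee_rot: [2.232, 2.21, 0.004]
contact_force: [0.1, -0.3, -1.1]
gripper_width: 0.381
```

Call:
carry_out(
  series=[
    [0, 0, 0.4, 0, 0, 0, 2.5],
    [0, 0, 0, 0, 0, 0, 4.1],
    [0, 0, 0, 0, 0, 0, 4.1],
    [0, 0, -1, 0, 0, 0, 4.1],
    [0, 0, -4, 0, 0, 0, 4.1],
    [0, 0, -5, 0, 0, 0, 4.1],
    [0, 0, -3, 0, 0, 0, 0],
    [0, 0, 0, 0, 0, 0, 0],
  ],
)

```text
t: 38.75
eef_pos: [0.4614, -0.0202, 0.1245]
ee_rot: [2.232, 2.206, 0.009]
contact_force: [-0.2, -0.3, -0.3]
gripper_width: 0.258
```

```bash
python3 - <<'E'
from h import *
st();p=jig(.0,.093)
plan([(*p,.10,A,0)],sr=.14)
E
```

```text
t 38.75 [ 0.4614 -0.0202  0.1245] yang -0.012 tilt 0.007 F [-0.2 -0.3 -0.3] w 24.3 q [-0.61  0.13  0.57  2.15 -0.09  0.88 -0.  ]
[[-1.4,0.9,0.2,0,0,0.14,0],[-1.3,1.1,0.2,0,0,0.14,0],[-1.1,1.3,0.2,0,0,0.14,0],[-0.9,1.4,0.2,0,0,0.14,0],[-0.7,1.6,0.2,0,0,0.13,0],[-0.5,1.6,0.2,0,0,0.14,0],[-0.3,1.7,0.3,0,0,0.13,0],[-0.1,1.7,0.2,0,0,0.14,0],[0.2,1.7,0.3,0,0,0.13,0],[0.4,1.7,0.2,0,0,0.14,0],[0.7,1.7,0.3,0,-0.01,0.13,0]]
```

Call:
carry_out(
  series=[
    [-1.4, 0.9, 0.1, 0, 0, 0.14, 0],
    [-1.3, 1.1, 0.1, 0, 0, 0.14, 0],
    [-1.1, 1.3, 0.1, 0, 0, 0.14, 0],
    [-0.9, 1.4, 0.1, 0, 0, 0.14, 0],
    [-0.7, 1.6, 0.1, 0, 0, 0.13, 0],
    [-0.5, 1.6, 0.1, 0, 0, 0.14, 0],
    [-0.3, 1.7, 0.2, 0, 0, 0.13, 0],
    [-0.1, 1.7, 0.2, 0, 0, 0.14, 0],
    [0.2, 1.7, 0.2, 0, 0, 0.13, 0],
    [0.5, 1.7, 0.2, 0, 0, 0.14, 0],
    [1.4, 1.1, 0.2, 0, 0, 0.09, 0],
    [0, 0, 0, 0, 0, 0, 0],
  ],
)

```text
t: 40.25
eef_pos: [0.5639, -0.1792, 0.1031]
ee_rot: [-3.139, -0.08, 0.003]
contact_force: [-0.4, 0.1, -0.1]
gripper_width: 0.007
```

```bash
python3 - <<'E'
from h import *
st();p=jig(0,.093)
plan([(*p,.07,A,0),(*p,.03,A,0)])
E
```

```text
t 40.25 [ 0.5639 -0.1792  0.1031] yang -1.52 tilt 0.002 F [-0.4  0.1 -0.1] w 0.7 q [-0.44  0.49  0.85  1.9  -0.45  0.96 -0.9 ]
[[-0.1,0,3.3,0,0,-0.01,0],[0,0,4,0,0,0,0]]
```

Call:
carry_out(
  series=[
    [0, 0, 3.3, 0, 0, 0, 0],
    [0.1, 0, 3.5, 0, 0, 0, 0],
    [0, 0, 0.8, 0, 0, 0, 0],
    [0, 0, 0.7, 0, 0, 0, 0],
  ],
)

```text
t: 40.75
eef_pos: [0.5629, -0.1779, 0.019]
ee_rot: [-3.138, -0.092, 0.003]
contact_force: [1.0, -0.6, 6.8]
gripper_width: 0.003
```

Call:
carry_out(
  series=[
    [0, 0, 0.5, 0, 0, 0, 0],
  ],
)

```text
t: 40.88
eef_pos: [0.563, -0.178, 0.0149]
ee_rot: [-3.138, -0.094, 0.002]
contact_force: [-2.1, 1.7, 6.2]
gripper_width: 0.007
```

Call:
carry_out(
  series=[
    [0, 0, 0.3, 0, 0, 0, 0],
  ],
)

```text
t: 41.0
eef_pos: [0.5631, -0.178, 0.013]
ee_rot: [-3.138, -0.095, 0.001]
contact_force: [-3.6, 0.5, 5.7]
gripper_width: 0.001
```

Call:
carry_out(
  series=[
    [0, 0, 0.3, 0, 0, 0, 0],
  ],
)

```text
t: 41.12
eef_pos: [0.5631, -0.1779, 0.0112]
ee_rot: [-3.138, -0.097, -0.0]
contact_force: [-3.1, 1.1, 5.8]
gripper_width: 0.005
```

Call:
carry_out(
  series=[
    [0, 0, 0.4, 0, 0, 0, 0],
  ],
)

```text
t: 41.25
eef_pos: [0.5632, -0.178, 0.0085]
ee_rot: [-3.137, -0.099, -0.002]
contact_force: [-3.3, 1.6, 5.3]
gripper_width: 0.006
```

Call:
carry_out(
  series=[
    [0, 0, 0.3, 0, 0, 0, 0],
    [0, 0, 0, 0, 0, 0, 0],
  ],
)

```text
t: 41.5
eef_pos: [0.5634, -0.178, 0.0084]
ee_rot: [-3.137, -0.102, -0.005]
contact_force: [0.3, 0.4, -1.0]
gripper_width: 0.006
```

Call:
carry_out(
  series=[
    [0, 0, 0.4, 0, 0, 0, 0],
  ],
)

```text
t: 41.62
eef_pos: [0.5641, -0.1782, 0.0064]
ee_rot: [-3.136, -0.103, -0.008]
contact_force: [-16.3, 8.0, 64.9]
gripper_width: 0.002
```

Call:
carry_out(
  series=[
    [0, 0, 0.4, 0, 0, 0, 0],
  ],
)

```text
t: 41.75
eef_pos: [0.5644, -0.1781, 0.006]
ee_rot: [-3.133, -0.103, -0.01]
contact_force: [-30.3, 13.2, 96.4]
gripper_width: 0.008
```

Call:
carry_out(
  series=[
    [0, 0, -1, 0, 0, 0, 0],
    [0, 0, -3.5, 0, 0, 0, 0],
    [-0.1, 3.1, 0, 0, 0, 0, 0],
    [-0.1, 3.1, 0, 0, 0, 0, 0],
    [0, 0, 0, 0, 0, 0, 0],
    [0, 0, 1.8, 0, 0, 0, 0],
    [0, 0, 1, 0, 0, 0, 0],
    [0, 0, 0.6, 0, 0, 0, 0],
    [0, 0, 0.4, 0, 0, 0, 0],
  ],
)

```text
t: 42.88
eef_pos: [0.5687, -0.2398, 0.0167]
ee_rot: [-3.134, -0.116, -0.02]
contact_force: [-1.5, -2.6, 6.4]
gripper_width: 0.003
```

```bash
python3 - <<'E'
from h import *
st();print(jig(0,.031))
E
```

```text
t 42.88 [ 0.5687 -0.2398  0.0167] yang -1.497 tilt 0.014 F [-1.5 -2.6  6.4] w 0.3 q [-0.23  0.62  0.73  1.9  -0.57  0.82 -0.7 ]
[ 0.56617206 -0.24105394]
```

Call:
carry_out(
  series=[
    [0, 0, 0.5, 0, 0, 0, 0],
    [0, 0, 0.4, 0, 0, 0, 0],
    [0, 0, 0.2, 0, 0, 0, 0],
  ],
)

```text
t: 43.25
eef_pos: [0.5689, -0.2399, 0.0064]
ee_rot: [-3.134, -0.117, -0.021]
contact_force: [-16.4, 8.2, 60.7]
gripper_width: 0.001
```

Call:
carry_out(
  series=[
    [0, 0, 0.2, 0, 0, 0, 0],
  ],
)

```text
t: 43.38
eef_pos: [0.5691, -0.2399, 0.0064]
ee_rot: [-3.133, -0.117, -0.022]
contact_force: [-17.9, 9.7, 59.3]
gripper_width: 0.003
```

Call:
carry_out(
  series=[
    [0, 0, 0.2, 0, 0, 0, 0],
  ],
)

```text
t: 43.5
eef_pos: [0.569, -0.2399, 0.0065]
ee_rot: [-3.131, -0.117, -0.023]
contact_force: [-16.7, 7.8, 52.4]
gripper_width: 0.003
```

Call:
carry_out(
  series=[
    [0, 0, -1, 0, 0, 0, 0],
    [0, 0, -3.5, 0, 0, 0, 0],
    [-0.2, 3.2, 0, 0, 0.01, 0.01, 0],
    [-0.2, 3.1, 0, 0, 0.01, 0.01, 0],
    [0, 0, 0, 0, 0, 0, 0],
    [0, 0, 1.8, 0, 0, 0, 0],
    [0, 0, 1, 0, 0, 0, 0],
    [0, 0, 0.6, 0, 0, 0, 0],
    [0, 0, 0.4, 0, 0, 0, 0],
  ],
)

```text
t: 44.62
eef_pos: [0.5706, -0.2992, 0.0092]
ee_rot: [-3.13, -0.097, -0.05]
contact_force: [-0.7, -4.5, 5.6]
gripper_width: 0.007
```

Call:
carry_out(
  series=[
    [0, 0, 0.5, 0, 0, 0, 0],
    [0, 0, 0.4, 0, 0, 0, 0],
    [0, 0, 0.1, 0, 0, 0, 0],
  ],
)

```text
t: 45.0
eef_pos: [0.5709, -0.2992, 0.0068]
ee_rot: [-3.125, -0.096, -0.056]
contact_force: [-12.0, 2.6, 26.3]
gripper_width: 0.002
```

Call:
carry_out(
  series=[
    [0, 0, 0.2, 0, 0, 0, 0],
  ],
)

```text
t: 45.12
eef_pos: [0.571, -0.2991, 0.0066]
ee_rot: [-3.125, -0.096, -0.057]
contact_force: [-13.2, 4.8, 46.1]
gripper_width: 0.004
```

Call:
carry_out(
  series=[
    [0, 0, -1, 0, 0, 0, 0],
    [0, 0, -3.5, 0, -0.02, 0, 0],
    [-0.1, 3.3, 0, 0, -0.01, 0, 0],
    [-0.1, 3.2, 0, 0, 0, 0, 0],
    [0, 0, 0, 0, 0, 0, 0],
    [0, 0, 1.8, 0, 0, 0, 0],
    [0, 0, 1, 0, 0, 0, 0],
    [0, 0, 0.5, 0, 0, 0, 0],
    [0, 0, 0.3, 0, 0, 0, 0],
  ],
)

```text
t: 46.25
eef_pos: [0.5727, -0.3582, 0.0083]
ee_rot: [-3.124, -0.111, -0.003]
contact_force: [0.1, -4.5, 6.1]
gripper_width: 0.006
```

```bash
python3 - <<'E'
from h import *
st();print(jig(0,-.093))
E
```

```text
t 46.25 [ 0.5727 -0.3582  0.0083] yang -1.5 tilt 0.016 F [ 0.1 -4.5  6.1] w 0.6 q [-0.01  0.72  0.7   1.75 -0.59  0.9  -0.55]
[ 0.57348382 -0.36483818]
```

Call:
carry_out(
  series=[
    [0, 0.1, 0.3, 0, 0, 0, 0],
    [0, 0, 0.2, 0, 0, 0, 0],
  ],
)

```text
t: 46.5
eef_pos: [0.5731, -0.3582, 0.0064]
ee_rot: [-3.122, -0.112, -0.005]
contact_force: [-17.0, 7.3, 57.5]
gripper_width: 0.002
```

Call:
carry_out(
  series=[
    [0, 0, 0.2, 0, 0, 0, 0],
  ],
)

```text
t: 46.62
eef_pos: [0.5731, -0.3582, 0.0065]
ee_rot: [-3.122, -0.112, -0.007]
contact_force: [-13.6, 5.9, 44.8]
gripper_width: 0.005
```

Call:
carry_out(
  series=[
    [0, 0, -1, 0, 0, 0, 0],
    [0, 0, -4, 0, 0, 0, 0],
    [0, 0, -4, 0, 0, 0, 0],
    [0, 0, -4, 0, 0, 0, 0],
    [0, 0, 0, 0, 0, 0, 0],
  ],
)

```text
t: 47.25
eef_pos: [0.5725, -0.3543, 0.1356]
ee_rot: [-3.116, -0.119, -0.0]
contact_force: [1.2, 0.7, -0.8]
gripper_width: 0.002
```

```bash
python3 - <<'E'
from h import *
st()
plan([(.53,-.05,.2,.4,6),(.50,.15,.2,1.0,6),(.5686,.282,.2,1.743,6)])
E
```

```text
t 47.25 [ 0.5725 -0.3543  0.1356] yang -1.494 tilt 0.023 F [ 1.2  0.7 -0.8] w 0.2 q [-0.08  0.58  0.8   1.66 -0.48  1.11 -0.63]
[[-0.1,-2.4,-0.4,0,0,-0.15,6],[0.2,-2.4,-0.4,0,0,-0.15,6],[0.6,-2.3,-0.4,0,0,-0.14,6],[0.9,-2.2,-0.5,0,0,-0.15,6],[1.2,-2.1,-0.4,0,0,-0.14,6],[1.5,-1.9,-0.5,0,0,-0.15,6],[1.7,-1.6,-0.4,0,0,-0.14,6],[1.9,-1.4,-0.5,0,0,-0.15,6],[2.1,-1.1,-0.4,0,0,-0.14,6],[2.2,-0.7,-0.5,0,-0.01,-0.15,6],[2.3,-0.4,-0.5,0,0,-0.14,6],[2.4,-0.1,-0.5,0,-0.01,-0.15,6]]
[[2.3,0.3,-0.4,0,0,-0.14,6],[3.9,1,0,0,0,-0.12,6],[3.8,1.4,0,0,0,-0.12,6],[3.6,1.9,0,0,0,-0.12,6],[3.3,2.3,0,0,0,-0.12,6],[3,2.7,0,0,0,-0.12,6],[0.3,3,0,0,0,-0.15,6],[-0.2,3,0,0,0,-0.15,6],[-0.6,2.9,0,0,0,-0.15,6],[-1,2.8,0,0,0,-0.15,6],[-1.4,2.6,0.1,0,0,-0.15,6]]
```

Call:
carry_out(
  series=[
    [-0.1, -2.4, -0.4, 0, 0, -0.15, 6],
    [0.2, -2.4, -0.4, 0, 0, -0.15, 6],
    [0.6, -2.3, -0.4, 0, 0, -0.14, 6],
    [0.9, -2.2, -0.5, 0, 0, -0.15, 6],
    [1.2, -2.1, -0.4, 0, 0, -0.14, 6],
    [1.5, -1.9, -0.5, 0, 0, -0.15, 6],
    [1.7, -1.6, -0.4, 0, 0, -0.14, 6],
    [1.9, -1.4, -0.5, 0, 0, -0.15, 6],
    [2.1, -1.1, -0.4, 0, 0, -0.14, 6],
    [2.2, -0.7, -0.5, 0, -0.01, -0.15, 6],
    [2.3, -0.4, -0.5, 0, 0, -0.14, 6],
    [2.4, -0.1, -0.5, 0, -0.01, -0.15, 6],
  ],
)

```text
t: 48.75
eef_pos: [0.5161, -0.0518, 0.1795]
ee_rot: [-1.816, -2.534, 0.007]
contact_force: [0.0, 0.2, -0.7]
gripper_width: 0.638
```

Call:
carry_out(
  series=[
    [2.3, 0.3, -0.4, 0, 0, -0.14, 6],
    [3.9, 1, 0, 0, 0, -0.12, 6],
    [3.8, 1.4, 0, 0, 0, -0.12, 6],
    [3.6, 1.9, 0, 0, 0, -0.12, 6],
    [3.3, 2.3, 0, 0, 0, -0.12, 6],
    [3, 2.7, 0, 0, 0, -0.12, 6],
    [0.3, 3, 0, 0, 0, -0.15, 6],
    [-0.2, 3, 0, 0, 0, -0.15, 6],
    [-0.6, 2.9, 0, 0, 0, -0.15, 6],
    [-1, 2.8, 0, 0, 0, -0.15, 6],
    [-1.2, 1.5, 0, 0, 0, -0.09, 6],
    [0, 0, 0, 0, 0, 0, 6],
  ],
)

```text
t: 50.25
eef_pos: [0.4979, 0.3178, 0.1688]
ee_rot: [0.4, -3.069, -0.021]
contact_force: [-0.3, -0.3, 0.8]
gripper_width: 0.636
```

```bash
cat > lid.py <<'E'
from h import *
def quad(c,m,z):
    m=cv2.morphologyEx(m.astype(np.uint8),cv2.MORPH_OPEN,np.ones((3,3)))
    n,l,s,ct=cv2.connectedComponentsWithStats(m)
    out=[]
    for i in np.argsort(-s[1:,4])[:4]+1:
        pts=cv2.findContours((l==i).astype(np.uint8),0,2)[0][0].reshape(-1,2)
        w=np.array([pix2w(c,u,v,z)[:2] for u,v in pts],np.float32)
        (cx,cy),(a,b),an=cv2.minAreaRect(w*1000); out.append((s[i,4],ct[i].round(),np.round([cx,cy,a,b,an],1)))
    return out
st()
w=arm.read_camera("wrist");t=arm.read_camera("top")
for n,c in(("w",w),("t",t)):
    h=cv2.cvtColor(c["pixels"],cv2.COLOR_RGB2HSV).astype(int);H,S,V=h[...,0],h[...,1],h[...,2]
    if n=="w": S[250:]=0
    print(n,"bar");[print(x) for x in quad(c,(S>100)&(V<110)&(H<20),.038)]
    print(n,"slab");[print(x) for x in quad(c,(S>70)&(V>90)&(H>9)&(H<25),.012)]
crop(w,"pics/m9.png",0,640,0,400,1)
E
python3 lid.py
```

```text
t 50.25 [0.4979 0.3178 0.1688] yang 1.83 tilt 0.048 F [-0.3 -0.3  0.8] w 59.7 q [-0.66  0.32  0.    1.77 -0.04  1.09  1.2 ]
w bar
(np.int32(747), array([ 17., 239.]), array([653.5, -23.9,  39.6,  54.9,   2.8]))
(np.int32(467), array([273., 206.]), array([537.4, 273. ,  64. ,  16.2,  12.9]))
(np.int32(315), array([635.,  19.]), array([215.2, 618.5,  37. ,  11.5,  27.4]))
(np.int32(281), array([ 22., 191.]), array([589.8, -23.7,  62.2,  12. ,  89.3]))
w slab
(np.int32(21821), array([ 54., 138.]), array([536.6, -16.5, 275.6, 134.6,   2.8]))
(np.int32(9518), array([276., 174.]), array([509.7, 266.1, 183.6, 103.5,  10.6]))
(np.int32(1112), array([443., 190.]), array([476.3, 487.9,  19.9, 142.2,  89.3]))
(np.int32(48), array([ 18., 247.]), array([683.5, -53.7,   5.4,  17.4,   7.4]))
t bar
(np.int32(1409), array([566.,  59.]), array([ 1.0455e+03, -8.3200e+02,  8.5600e+01,  4.4130e+02,  7.0000e-01]))
(np.int32(823), array([200.,  65.]), array([1028.4,  443.1,  358.4,   51.6,   89.5]))
(np.int32(733), array([35., 66.]), array([1.0299e+03, 9.9460e+02, 4.9900e+01, 2.5350e+02, 1.0000e-01]))
(np.int32(714), array([375.,   5.]), array([1248.7, -160.9,   36.8,  238.4,    0. ]))
t slab
(np.int32(2749), array([330., 210.]), array([544.8, -14.5, 273.5, 129.6,   1.3]))
(np.int32(2327), array([413., 200.]), array([ 573.8, -281.6,  131.1,  276.8,    3.5]))
(np.int32(1476), array([249., 203.]), array([540.3, 273. , 243.1, 104.8,  10.7]))
(np.int32(801), array([101., 335.]), array([134.7, 726. , 136.3,  61.2,  17.4]))
```

```bash
python3 - <<'E'
from h import *
plan([(.538,.272,.13,1.758,6)])
E
```

```text
[[-1.5,-2.7,1.9,0.01,-0.02,0.03,6],[-1.5,-2.6,1.9,0.01,-0.02,0.04,6]]
```

Call:
carry_out(
  series=[
    [-1.5, -2.7, 1.9, 0.01, -0.02, 0.03, 6],
    [-1.5, -2.4, 1.9, 0.01, -0.02, 0.04, 6],
    [0, 0, 0, 0, 0, 0, 6],
    [0, 0, 0, 0, 0, 0, 6],
  ],
)

```text
t: 50.85
eef_pos: [0.5365, 0.2711, 0.1289]
ee_rot: [0.278, -3.125, 0.005]
contact_force: [0.3, 0.5, 1.0]
gripper_width: 0.639
```

```bash
python3 lid.py | grep -v "^t" | head -12; python3 - <<'E'
from h import *
plan([(.538,.272,.08,1.758,5)])
E
```

```text
w bar
(np.int32(3937), array([ 12., 158.]), array([544.7, -40.7,  60.9, 255.6,  85.5]))
(np.int32(1036), array([317., 192.]), array([537.1, 270.7,  69.3,  18.4,  10.6]))
(np.int32(142), array([ 53., 195.]), array([592.6, -17.6,   4.2,  44. ,   2. ]))
(np.int32(39), array([ 88., 117.]), array([499.9,  21. ,   6.7,   9.5,  80.4]))
w slab
(np.int32(28642), array([ 68., 127.]), array([538.2, -29. , 291.2, 156.9,   1.4]))
(np.int32(14808), array([317., 163.]), array([517.2, 268.1, 199. , 105.5,  10.4]))
(np.int32(2349), array([505., 177.]), array([493.2, 481. , 175.8,  49.4,   4.4]))
(np.int32(52), array([549., 244.]), array([556.6, 569.6,   5.4,  14.5,  10.3]))
(np.int32(1002), array([184.,  66.]), array([1029.7,  500.5,  333.5,   52.9,   89.2]))
(np.int32(907), array([592.,  56.]), array([1065.9, -893.2,   74.2,  330.6,   20.9]))
[[-0.1,0,2.4,0,0,0,5],[-0.1,0.1,2.5,0,0,-0.01,5]]
```

View pics/m9.png

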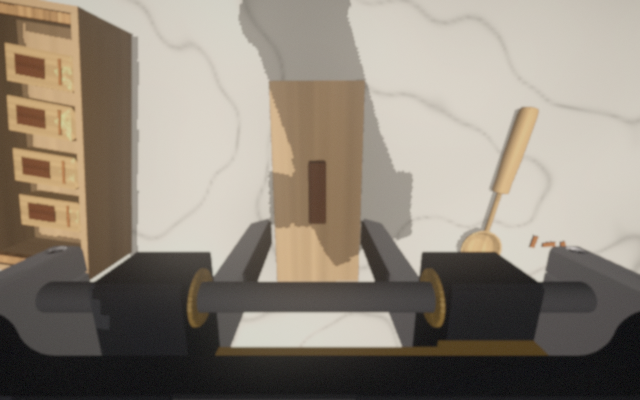

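Call:
carry_out(
  series=[
    [0, 0, 4.5, 0, 0, 0, 5],
    [0, 0, 4.5, 0, 0, 0, 5],
    [0, 0, 3, 0, 0, 0, 5],
    [0, 0, 1, 0, 0, 0, 5],
    [0, 0, 0, 0, 0, 0, 5],
  ],
)

```text
t: 51.58
eef_pos: [0.537, 0.2757, -0.0001]
ee_rot: [-0.285, 3.127, 0.002]
contact_force: [-0.2, -0.0, -1.1]
gripper_width: 0.533
```

```bash
python3 - <<'E'
from h import *
st()
plan([(.5371,.2707,-.018,1.756,5)])
E
```

```text
t 51.58 [ 5.370e-01  2.757e-01 -1.000e-04] yang 1.753 tilt 0.002 F [-0.2 -0.  -1.1] w 50.1 q [-0.61  0.51  0.03  1.9  -0.03  0.72  1.19]
[[0.1,-0.5,1.8,0,0,0,5]]
```

Call:
carry_out(
  series=[
    [0.1, -0.5, 1, 0, 0, 0, 5],
    [0, 0, 0.7, 0, 0, 0, 5],
    [0, 0, 0, 0, 0, 0, 5],
  ],
)

```text
t: 51.95
eef_pos: [0.5385, 0.2713, -0.0155]
ee_rot: [-0.285, 3.124, 0.005]
contact_force: [-0.5, -0.3, 0.3]
gripper_width: 0.533
```

Call:
carry_out(
  series=[
    [0, 0, 0, 0, 0, 0, 1.5],
    [0, 0, 0, 0, 0, 0, 1.5],
    [0, 0, 0, 0, 0, 0, 1],
    [0, 0, 0, 0, 0, 0, 1],
    [0, 0, 0, 0, 0, 0, 1],
  ],
  grip_force=50,
)

```text
t: 52.58
eef_pos: [0.539, 0.2717, -0.0147]
ee_rot: [-0.285, 3.123, 0.006]
contact_force: [-0.1, -0.1, -1.2]
gripper_width: 0.207
```

```bash
python3 - <<'E'
from h import *
st()
E
```

```text
t 52.58 [ 0.539   0.2717 -0.0147] yang 1.753 tilt 0.007 F [-0.1 -0.1 -1.2] w 19.4 q [-0.6   0.53  0.03  1.92 -0.03  0.69  1.2 ]
```

```bash
python3 - <<'E'
from h import *
M=np.array([[.001,1,.001,.001],[-.971,.001,-.239,.016],[-.239,0,.971,.224],[0,0,0,1]])
s=arm.sense();w=arm.read_camera("wrist")
T=np.eye(4);T[:3,:3]=Rot.from_rotvec(s["ee_rot"]).as_matrix();T[:3,3]=s["eef_pos"];M=np.array(w["view"])@T;print(M.round(4))
for f,p,r in(("m6",(.6198,-.0287,.1227),(2.211,2.227,.012)),("m7",(.5674,-.0214,.1302),(2.207,2.234,.010)),("m8",(.5132,-.0215,.1245),(-2.231,-2.208,-.003))):
    T=np.eye(4);T[:3,:3]=Rot.from_rotvec(r).as_matrix();T[:3,3]=p
    c=dict(w);c["view"]=M@np.linalg.inv(T)
    im=cv2.imread(f"pics/{f}.png");S=cv2.cvtColor(im,cv2.COLOR_BGR2HSV)[...,1].astype(int);m=cv2.medianBlur((S>70).astype(np.uint8),5)
    # predicted outer rim edges; search mask boundary along normals
    for nm,a,b,n in(("-x",(-.131,-.02),(-.131,.05),(-1,0)),("+x",(.131,-.02),(.131,.05),(1,0)),("+y",(-.1,.062),(.1,.062),(0,1)),("-y",(-.1,-.062),(.1,-.062),(0,-1))):
        d=[]
        for t in np.linspace(0,1,15):
            q=np.array(a)*(1-t)+np.array(b)*t; prof=[]
            for e in np.arange(-.014,.0141,.0005):
                u,v=w2pix(c,[*box(*(q+np.array(n)*e)),.072]); u,v=int(round(u)),int(round(v))
                prof.append(m[v,u] if 0<=u<640 and 0<=v<245 else -1)
            prof=np.array(prof)
            if (prof>=0).all() and prof[0]==1 and prof[-1]==0: d.append(-14+.5*np.argmin(prof)-.25)
        if len(d)>3: print(f,nm,len(d),"median mm",np.median(d),"first/last",np.round([np.mean(d[:4]),np.mean(d[-4:])],1))
E
```

```text
[[ 5.000e-04  1.000e+00  2.000e-04  1.200e-03]
 [-9.711e-01  5.000e-04 -2.386e-01  1.670e-02]
 [-2.386e-01 -1.000e-04  9.711e-01  2.239e-01]
 [ 0.000e+00  0.000e+00  0.000e+00  1.000e+00]]
m6 -x 15 median mm 0.25 first/last [0.2 0.1]
m6 +x 15 median mm -1.25 first/last [-1.5 -1.1]
m6 +y 15 median mm -0.75 first/last [-1.  -0.2]
m7 -x 15 median mm -0.25 first/last [-0.2 -0.1]
m7 +x 15 median mm -1.25 first/last [-1.2 -1.6]
m7 +y 15 median mm -0.25 first/last [-0.9 -0.2]
m8 -x 15 median mm -0.25 first/last [-0.5  0.1]
m8 +x 15 median mm -1.25 first/last [-1.2 -1.5]
m8 +y 15 median mm -0.25 first/last [-0.2  0.2]
```

Call:
carry_out(
  series=[
    [0, 0, -1, 0, 0, 0, 1],
    [0, 0, -3, 0, 0, 0, 1],
    [0, 0, -4, 0, 0, 0, 1],
    [0, 0, -3, 0, 0, 0, 1],
    [0, 0, 0, 0, 0, 0, 1],
    [0, 0, 0, 0, 0, 0, 1],
  ],
)

```text
t: 53.38
eef_pos: [0.5375, 0.2705, 0.0998]
ee_rot: [-0.285, 3.124, 0.005]
contact_force: [0.5, 0.6, -2.0]
gripper_width: 0.208
```

```bash
sed -i 's/BOX=np.array(\[[^]]*\]);BY=.023/BOX=np.array([.5374,-.0160]);BY=.025/' h.py; cat > held.py <<'E'
from h import *
s=arm.sense();st();w=arm.read_camera("wrist")
T=np.eye(4);T[:3,:3]=Rot.from_rotvec(s["ee_rot"]).as_matrix();T[:3,3]=s["eef_pos"];M=np.array(w["view"])@T;c=dict(w);c["view"]=M
im=w["pixels"];cv2.imwrite("pics/held.png",im[:,:,::-1]);hsv=cv2.cvtColor(im,cv2.COLOR_RGB2HSV).astype(int);m=cv2.medianBlur((hsv[...,1]>70).astype(np.uint8),5)
zt=-.0267
for nm,a,b,n in(("+x",(.122,-.045),(.122,.045),(1,0)),("+y",(.04,.053),(.11,.053),(0,1)),("-y",(.04,-.053),(.11,-.053),(0,-1))):
    d=[]
    for t in np.linspace(0,1,15):
        q=np.array(a)*(1-t)+np.array(b)*t;prof=[]
        for e in np.arange(-.015,.0151,.0005):
            u,v=np.round(w2pix(c,[*(q+np.array(n)*e),zt])).astype(int);prof.append(m[v,u] if 0<=u<640 and 0<=v<400 else -1)
        prof=np.array(prof)
        if prof[0]==1 and prof[-1]==0: d.append(-15+.5*np.argmin(prof)-.25)
    if len(d)>3: print(nm,len(d),np.median(d),np.round([np.mean(d[:4]),np.mean(d[-4:])],1))
    else: print(nm,"none",w2pix(c,[*a,zt]),w2pix(c,[*b,zt]))
b=((hsv[...,2]<110)&(hsv[...,1]>100)).astype(np.uint8);b[:100]=0;b[260:]=0;b[:,:290]=0;b[:,345:]=0
ys,xs=np.nonzero(b);print("bar px",len(ys),ys.min(),ys.max(),xs.min(),xs.max(), "front pred",w2pix(c,[.035,0,-.0147-.038]))
E
python3 held.py
```

```text
t 53.38 [0.5375 0.2705 0.0998] yang 1.753 tilt 0.005 F [ 0.5  0.6 -2. ] w 19.5 q [-0.61  0.38  0.04  1.85 -0.02  0.91  1.2 ]
+x 15 -0.25 [-0.2 -0.8]
+y 15 -2.25 [-2.1 -2. ]
-y 15 0.75 [0.5 0.6]
bar px 2580 181 259 299 334 front pred (np.float64(317.8713769246125), np.float64(187.85274379535565))
```

```bash
python3 - <<'E'
from h import *
plan([(.5397,-.0160,.105,1.596,1)],step=.03)
E
```

```text
[[0.5,-2.8,-0.1,0,0,0.02,1],[0.4,-2.8,-0.1,0,0,0.02,1],[0.4,-2.8,-0.1,0,0,0.01,1],[0.4,-2.9,0,0,0,0.02,1],[0.3,-2.9,-0.1,0,0,0.01,1],[0.3,-2.8,0,0,0,0.02,1],[0.2,-2.9,-0.1,0,0,0.01,1],[0.2,-2.9,0,0,0,0.02,1],[0.1,-2.8,-0.1,0,0,0.01,1],[0.1,-2.9,0,0,0,0.02,1]]
```

Call:
carry_out(
  series=[
    [0.5, -2.8, -0.1, 0, 0, 0.02, 1],
    [0.4, -2.8, -0.1, 0, 0, 0.02, 1],
    [0.4, -2.8, -0.1, 0, 0, 0.01, 1],
    [0.4, -2.9, 0, 0, 0, 0.02, 1],
    [0.3, -2.9, -0.1, 0, 0, 0.01, 1],
    [0.3, -2.8, 0, 0, 0, 0.02, 1],
    [0.2, -2.9, -0.1, 0, 0, 0.01, 1],
    [0.2, -2.9, 0, 0, 0, 0.02, 1],
    [0.1, -2.8, -0.1, 0, 0, 0.01, 1],
    [0.1, -1.5, 0, 0, 0, 0.01, 1],
    [0, 0, 0, 0, 0, 0, 1],
    [0, 0, 0, 0, 0, 0, 1],
  ],
)

```text
t: 54.92
eef_pos: [0.53, -0.0264, 0.0999]
ee_rot: [0.015, -3.136, 0.001]
contact_force: [-0.1, -0.3, -1.4]
gripper_width: 0.209
```

```bash
python3 - <<'E'
from h import *
st()
plan([(.5397,-.0160,.085,1.596,1)],step=.03)
E
```

```text
t 54.92 [ 0.53   -0.0264  0.0999] yang 1.58 tilt 0.006 F [-0.1 -0.3 -1.4] w 19.7 q [-0.23  0.28  0.19  2.   -0.07  0.87  1.57]
[[-1,1,1.5,0,-0.01,-0.02,1]]
```

Call:
carry_out(
  series=[
    [-1, 1, 1.5, 0, -0.01, -0.02, 1],
    [0, 0, 0, 0, 0, 0, 1],
    [0, 0, 0, 0, 0, 0, 1],
  ],
)

```text
t: 55.3
eef_pos: [0.5399, -0.0137, 0.0848]
ee_rot: [-0.051, 3.137, -0.0]
contact_force: [0.0, -0.6, -1.7]
gripper_width: 0.205
```

```bash
python3 - <<'E'
from h import *
st()
plan([(.5397,-.0160,.065,1.596,1)],step=.03)
E
```

```text
t 55.30 [ 0.5399 -0.0137  0.0848] yang 1.604 tilt 0.004 F [ 0.  -0.6 -1.7] w 19.3 q [-0.24  0.31  0.17  2.   -0.07  0.83  1.58]
[[0,-0.2,2,0,0,0.01,1]]
```

Call:
carry_out(
  series=[
    [0, -0.2, 1.5, 0, 0, 0.01, 1],
    [0, 0, 0.5, 0, 0, 0, 1],
    [0, 0, 0, 0, 0, 0, 1],
  ],
)

```text
t: 55.68
eef_pos: [0.5398, -0.0161, 0.0638]
ee_rot: [-0.034, 3.137, -0.0]
contact_force: [-0.2, -0.9, -1.8]
gripper_width: 0.21
```

Call:
carry_out(
  series=[
    [0, 0, 0.5, 0, 0, 0, 1],
  ],
)

```text
t: 55.8
eef_pos: [0.54, -0.0161, 0.0589]
ee_rot: [-0.034, 3.137, -0.0]
contact_force: [0.1, 0.2, -1.4]
gripper_width: 0.213
```

Call:
carry_out(
  series=[
    [0, 0, 0.3, 0, 0, 0, 1],
  ],
)

```text
t: 55.92
eef_pos: [0.54, -0.0162, 0.0556]
ee_rot: [-0.033, 3.137, -0.0]
contact_force: [0.2, -0.8, -1.5]
gripper_width: 0.209
```

Call:
carry_out(
  series=[
    [0, 0, 0.3, 0, 0, 0, 1],
  ],
)

```text
t: 56.05
eef_pos: [0.5401, -0.0162, 0.0526]
ee_rot: [-0.033, 3.136, -0.0]
contact_force: [-2.4, -0.5, 6.7]
gripper_width: 0.208
```

Call:
carry_out(
  series=[
    [0, 0, 0.2, 0, 0, 0, 1],
  ],
)

```text
t: 56.18
eef_pos: [0.5401, -0.0162, 0.0507]
ee_rot: [-0.033, 3.136, 0.0]
contact_force: [-3.8, 0.0, 6.4]
gripper_width: 0.209
```

Call:
carry_out(
  series=[
    [0, 0, 0.2, 0, 0, 0, 1],
  ],
)

```text
t: 56.3
eef_pos: [0.5401, -0.0162, 0.0489]
ee_rot: [-0.033, 3.136, 0.0]
contact_force: [-2.9, 0.5, 6.7]
gripper_width: 0.205
```

Call:
carry_out(
  series=[
    [0, 0, 0.2, 0, 0, 0, 1],
  ],
)

```text
t: 56.42
eef_pos: [0.5402, -0.0162, 0.0472]
ee_rot: [-0.033, 3.136, 0.001]
contact_force: [-3.6, -0.8, 6.9]
gripper_width: 0.207
```

Call:
carry_out(
  series=[
    [0, 0, 0.2, 0, 0, 0, 1],
  ],
)

```text
t: 56.55
eef_pos: [0.5401, -0.0162, 0.0454]
ee_rot: [-0.033, 3.136, 0.001]
contact_force: [-4.0, -0.7, 6.7]
gripper_width: 0.208
```

Call:
carry_out(
  series=[
    [0, 0, 0.2, 0, 0, 0, 1],
  ],
)

```text
t: 56.68
eef_pos: [0.5404, -0.0162, 0.0449]
ee_rot: [-0.032, 3.136, 0.002]
contact_force: [-18.1, -0.1, 54.0]
gripper_width: 0.212
```

Call:
carry_out(
  series=[
    [0, 0, 0, 0, 0, 0, 1],
  ],
)

```text
t: 56.8
eef_pos: [0.5405, -0.0162, 0.0454]
ee_rot: [-0.032, 3.135, 0.002]
contact_force: [0.3, 0.5, -1.6]
gripper_width: 0.21
```

Call:
carry_out(
  series=[
    [0, 0, 0, 0, 0, 0, 5],
    [0, 0, 0, 0, 0, 0, 5],
    [0, 0, 0, 0, 0, 0, 5],
    [0, 0, -1, 0, 0, 0, 5],
    [0, 0, -4, 0, 0, 0, 5],
    [0, 0, -5, 0, 0, 0, 5],
    [0, 0, -5, 0, 0, 0, 5],
    [0, 0, 0, 0, 0, 0, 5],
    [0, 0, 0, 0, 0, 0, 5],
  ],
)

```text
t: 57.92
eef_pos: [0.5394, -0.0166, 0.2022]
ee_rot: [-0.032, 3.135, 0.002]
contact_force: [0.1, 0.6, -0.3]
gripper_width: 0.531
```

```bash
python3 - <<'E'
from h import *
st()
c=arm.read_camera("wrist");cv2.imwrite("pics/fin_w.png",c["pixels"][:,:,::-1])
h=cv2.cvtColor(c["pixels"],cv2.COLOR_RGB2HSV).astype(int)
b=((h[...,2]<110)&(h[...,1]>100)).astype(np.uint8);b[250:]=0
n,l,s,ct=cv2.connectedComponentsWithStats(b)
for i in range(1,n):
    if s[i,4]>300:
        p=np.argwhere(l==i)[:,::-1];w=np.array([pix2w(c,u,v,.098)[:2]*1000 for u,v in p],np.float32);print("bar?",s[i,4],[np.round(x,1) for x in cv2.minAreaRect(w)])
print("box",BOX,"lid at rest 8mm proud would scale; bar expected 70x20")
# keys: scene camera, black paddles now vs start
a0=cv2.imread("pics/scene0.png");sc=arm.read_camera("scene");a1=sc["pixels"][:,:,::-1]
cv2.imwrite("pics/fin_s.png",a1)
for nm,a in(("start",a0),("now",a1)):
    m=(a.max(2)<45).astype(np.uint8);m[:135]=0;m[190:]=0;m[:,:275]=0;m[:,335:]=0
    n,l,s,ct=cv2.connectedComponentsWithStats(m)
    print(nm,[(s[i,4],ct[i].round(1).tolist()) for i in range(1,n) if s[i,4]>15])
E
```

```text
t 57.92 [ 0.5394 -0.0166  0.2022] yang 1.591 tilt 0.007 F [ 0.1  0.6 -0.3] w 49.9 q [-0.26  0.17  0.19  1.89 -0.04  1.08  1.54]
bar? 945 [array([538.6, -17.7]), array([69.5, 18.8]), np.float64(1.6)]
bar? 798 [array([ 556.9, -222.4]), array([75.9, 32.7]), np.float64(4.0)]
bar? 578 [array([ 553.8, -166. ]), array([75. , 32.3]), np.float64(3.7)]
bar? 1013 [array([ 560.4, -279.1]), array([75.9, 32.8]), np.float64(4.4)]
bar? 1207 [array([ 564.2, -336.2]), array([76.4, 32.6]), np.float64(5.3)]
box [ 0.5374 -0.016 ] lid at rest 8mm proud would scale; bar expected 70x20
start [(np.int32(61), [291.2, 148.4]), (np.int32(66), [300.1, 155.7]), (np.int32(71), [309.7, 163.4]), (np.int32(76), [319.7, 171.5])]
now [(np.int32(47), [318.1, 140.0]), (np.int32(61), [291.2, 148.4]), (np.int32(66), [300.1, 155.7]), (np.int32(71), [309.7, 163.4]), (np.int32(79), [319.6, 171.4])]
```

```bash
python3 -c "
from plant import arm
print(arm.job_done())"
```

```text
the job is handed in; nothing more can be done
None
```

The job is handed in at about 58 s on the robot's clock. All four boats were present; each was ejected with its key and laid side by side in the box. The four ejector pads were then pushed back to their stops, and the lid was set in the mouth and pressed until it hit a hard stop. No verdict was reported.

**Last checks**
- **Lid:** its grip bar reads at (538.6, -17.7) mm against an estimated box centre of (537.4, -16.0) mm. The tool stopped at the height expected for the lid fully home. The ledges gave about 7 N at first, then 54 N at the stop.
- **Keys:** all four paddles sit within 0.1 px of their start positions in the scene camera.
- **Boats:** all four were seen lying in the box just before the lid went on.
- **Gripper:** open, well clear of the lid, with no contact force.

**What disagreed or went wrong**
- **Finger length:** the real fingertips sit about 33 mm higher than the reported TCP. My first presses on key 0 touched nothing, and I corrected for the offset from contact readings.
- **Lid moved:** it was knocked about 3 cm during the run, so I located it again before gripping it.
- **Hard presses:** at the key and pad stops the contact force peaked at 96 N, under the 120 N wrist limit.
- **Not re-measured:** I did not check the jar, mallet and spoon again at the end. The arm touched none of them as far as I know.

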